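Set out the drying-oven tray

TASK

Set out the oven tray for a drying run, in this order: slide the yellow-tabbed divider fully right to its stop, lay the long specimen boat flat in the left bay that this opens, running front to back; stand the red-banded canister midway between the white-capped post and the green-banded canister; stand the blue-banded canister straight behind the green one, 85 mm centre to centre; and finally put the loose lid centred on top of the blue canister. Left, right and behind are along the tray's own sides as seen from the robot, the canisters stand upright on the tray floor, and the green canister and the small brass weight on the table must be left where they are.

Things in the scene. Friction and masses are not known exactly. Their poses are not given: they have to be found in the camera images.
- tray: Fixed low oven tray, dark wire-patterned floor with a steel lip, 202 mm (x) by 352 mm (y) outside, 190 by 340 mm inside. Origin: centre of its underside, lying on the table; x points to the back (away from the robot), y to the left, z up. The floor's top is 6 mm above the origin, the lip's top 14 mm. A divider wall parallel to the tray's x splits it into a left bay (+y) and a large right bay.
- divider (a joint): Travel of the sliding divider in m: 0 is far left, growing to the right (towards the tray's -y) up to a hard stop at 0.050. It starts between 0 and 0.012, when the left bay is at most 46 mm wide, too narrow for the boat; at the stop that bay is 84 mm wide, its middle 128 mm left of the tray's origin. The divider wall is 6 mm thick, centred at tray y = 133 mm minus the travel, its top 28 mm above the table. It slides with about 2 N of friction and stays where left.
- divider_tab (a point): Grip point on the divider's yellow upright tab, which stands just outside the tray's front lip, 122 mm in front of the tray's middle line: tab 8 mm thick across the sliding direction (tray y), 24 mm wide along the tray's x, top 62 mm above the table; the point is on its centre 50 mm above the table. Axes parallel to the tray's. Pinch it from above and slide it along the tray's -y.
- post: Fixed slender steel temperature post standing on the tray floor in the right bay, 14 mm in diameter with a 20 mm white cap and a 28 mm foot, 85 mm tall. Origin: centre of its foot on the tray floor; axes parallel to the tray's. The green canister stands level with it in the tray's y direction, 160 mm away centre to centre, to its left or to its right.
- can_green: Stainless perforated canister, upright, with a green band below its rim and a green rim seen from above: body 48 mm in diameter, base flange 56 mm in diameter and 8 mm high, 75 mm tall in all, about 0.22 kg. It already stands on the tray floor in the right bay, loose, and is a reference: do not disturb it. Origin: centre of its underside, z up.
- can_red: Stainless perforated canister, upright, with a red band below its rim and a red rim seen from above: body 48 mm in diameter, base flange 56 mm in diameter and 8 mm high, 75 mm tall in all, about 0.22 kg. It starts loose on the table. Origin: centre of its underside, z up.
- can_blue: Stainless perforated canister, upright, with a blue band below its rim and a blue rim seen from above: body 48 mm in diameter, base flange 56 mm in diameter and 8 mm high, 75 mm tall in all, about 0.22 kg. It starts loose on the table. Its flat top carries the lid. Origin: centre of its underside, z up.
- boat: Long steel specimen boat with small tiles in it, 150 mm (x) by 54 mm (y), walls 18 mm high, with a black lifting grip over its middle: 44 mm (x) by 14 mm (y), from 38 to 62 mm above its underside. About 0.28 kg. Starts on the table. Origin: centre of its underside; x along its length, z up.
- lid: Loose flat steel lid, disc 56 mm in diameter and 6 mm thick, with a central upright stem and a black round grip 18 mm in diameter from 24 to 48 mm above its underside. About 0.09 kg. Starts on the table. Origin: centre of its underside, z up.
- weight: Small brass weight 28 mm in diameter, 24 mm tall, standing loose on the table among the other things: leave it alone. Origin: centre of its underside.
Not all that is in view belongs to the job. What is shaped like the lid but purple or turquoise is not meant.

How it is judged:
On the way, in this order (a step that is already met when the one before it is completed fails the run):
1. the divider is slid right to its stop (value of joint divider above 0.042 m), for 0.2 s.
2. the boat lies flat in the left bay and is released (value of joint divider above 0.042 m and z of boat in the frame of tray below 0.01 m and angle between boat's own z axis and vertical below 0.08 rad and y of boat in the frame of tray between 0.105 and 0.15 m and x of boat in the frame of tray between -0.025 and 0.025 m and angle between the x axis of boat and the x axis of tray, either way round below 0.25 rad and contact force between boat and the fingers below 0.05 N), for 0.2 s.
3. the red canister stands midway between post and green canister and is released (z of can_red in the frame of tray below 0.01 m and angle between can_red's own z axis and vertical below 0.08 rad and x of can_red in the frame of post between -0.012 and 0.012 m and horizontal distance between can_red and post below 0.093 m and horizontal distance between can_red and can_green below 0.093 m and contact force between can_red and the fingers below 0.05 N), for 0.2 s.
4. the blue canister stands straight behind the green one and is released (z of can_blue in the frame of tray below 0.01 m and angle between can_blue's own z axis and vertical below 0.08 rad and x of can_blue in the frame of post between 0.072 and 0.098 m and horizontal distance between can_blue and can_green below 0.105 m and (y of can_blue in the frame of post between 0.147 and 0.173 m or y of can_blue in the frame of post between -0.173 and -0.147 m) and contact force between can_blue and the fingers below 0.05 N), for 0.2 s.
5. the lid is centred on the blue canister and is released (horizontal distance between lid and can_blue below 0.01 m and z of lid in the frame of can_blue between 0.071 and 0.079 m and angle between lid's own z axis and vertical below 0.08 rad and contact force between lid and the fingers below 0.05 N), for 0.2 s.
At the end, for the whole second after the job is handed in: Divider within 8 mm of its right stop; boat flat in the left bay, front to back; red upright midway between post and green (12 mm); blue upright 85 mm behind green (13 mm each way); lid flat on blue, centred within 10 mm; all released and at rest (all of step 2 and all of step 3 and all of step 4 and all of step 5 and linear speed of each of can_red, can_blue, boat, lid below 0.02 m/s); the robot touches nothing.
It fails at once if the green canister is shifted by more than 10 mm or tipped over (distance of can_green from where it was at the start of the episode above 0.01 m or angle between can_green's own z axis and vertical above 0.3 rad).
It fails at once if the brass weight is shifted by more than 15 mm (distance of weight from where it was at the start of the episode above 0.015 m).
It also fails if it takes over 134 s, if anything falls off the work surface, if the arm or the gripper's body presses on something with over 40 N, if the wrist force passes 120 N, or if a joint passes its speed limit or range.

ROBOT

A 6-joint arm with a two-finger parallel gripper is mounted at the origin on the work surface. World frame = base frame: x ahead of the robot, y to its left, z up, the work surface at z = 0. Lengths are in m, angles in rad, forces in N, time in s.
With the tool pointing down it reaches from about 0.35 to 0.875 m from the base axis. Payload 4.2 kg.
Tool frame: the origin (TCP) lies midway between the tips of the shut fingers; the grasp point (between the pads) lies 19 mm behind it (ctrl.grasp_offset is the distance from the TCP to the grasp point, in m); x points along the fingers, y is the direction in which the jaws open and shut, and the axes are right-handed (so a half turn about x gives the same grasp; the last joint's range is limited). The gripper opens to 87 mm and grips with 3 to 60 N. Pads are 19 mm wide; open, the fingers measure 117 mm over their backs; the gripper's body (75 mm by 190 mm) begins 51 mm behind the grasp point.
Start: joints at [-0.877, 0.385, 0.008, 0, -1.194, -0.259], TCP at [0.263, -0.567, 0.223] pointing down, gripper open.
Joint ranges: [-3.14, 3.14], [-1.21, 2.06], [-1.07, 1.41], [-3.16, 2.05], [-2.99, -0.16], [-3.1, 3.1]. Speed limits (rad/s): [2.79, 2.79, 3.14, 3.14, 3.14, 3.14].

INTERFACE

Orientations are given as a 3x3 rotation matrix whose columns are the frame's x, y, z axes.
In Python, from rig import ctrl gives the robot as it stands.
- The arm moves only by the tool jog_arm, never from a script. Its argument "motion" is a list of rows, each an object with "dp": the shift along the tool's x, y, z in m, a list of three; "rotation": the turn, a rotation vector about the tool's x, y, z in rad, a list of three; "claw": the opening, from 0 (shut) to 1 (fully open). A call has 1 to 5 rows; each row shifts and turns the commanded pose from where the row before left it, along the tool's axes as they then stand; what a row does not reach is not made up. A row lasts 1/10 s, in which the tool goes at most 50 mm and 8.59 degrees, less where a joint would pass 70% of its speed; a pose out of reach is approached as far as the arm can. A call is refused whole if a number of a shift passes 0.05 or a number of a turn 0.15, either way. A call with a gripper value outside its range is refused whole. The fingers move at their own pace and stop on an object; "grip_force" is the grip in N (left out, the last holds). Time passes only in rows, so rows that do not move let the fingers close. It gives the time, the measured TCP pose, the force and the opening at its end, in the units of the state.
- ctrl.sense(): the state, without advancing time (a new reading comes with each control period).
- ctrl.capture(name): name is "scene" or "top" or "wrist"; returns the picture (384x512x3 uint8, red, green, blue); there is no depth.
- ctrl.camera_params(name): a dict with "mtx" (3x3 intrinsics, pixels), "world_to_cam" (4x4, takes a point from world to camera coordinates). Camera axes: x right, y down, z forward; pixel columns grow to the right and rows downward; lengths in m; the calibration is good to about 2 mm. A picture is of the moment at which its call begins: read the wrist's pose just before it. camera_params takes no time and is no camera call; for the wrist camera it gives the pose at the moment of the call.
- ctrl.sign_off(): hands the job in, once; it reports no verdict.
Trained networks look in the newest picture that a camera, given by its name, has taken for a name from the list of things; names that differ only in an ending like _2 or _b are one class to them, and where a whole thing is asked for, a point or a joint stands for the part that bears it (a point fixed in the world has none). Each returns a list of dicts, best first, with "p" (0 to 1); they miss things now and then, are a little off and sometimes report something else, mostly with a low value. They report only what shows in the picture. A call takes as long as a camera call. They do not tell look-alikes from the thing itself.
- ctrl.search_frame(camera, label): "centre" ([x, y, z] in m, in world coordinates, good to about 4 mm: the middle of the surface that is visible of it).
- ctrl.tip_of(camera, label): "centre" ([x, y, z] in m, in world coordinates, good to about 4 mm: a listed point, or the origin of a listed thing).
The state is a dict: "time": time; "qpos": joint angles; "qd": joint speeds; "joint_torque": joint torques, N m; "eef_pos": TCP position; "eef_rot": TCP orientation; "contact_force": force on the tool from outside, world axes, zero at the start; "ft_torque": the same for the moment, N m; "opening": opening from 0.0 (shut) to 1.0 (fully open).
Only numpy, scipy, OpenCV 4.12 (cv2) and the standard library are available. Lean on these libraries where they do the work, as an engineer would, in place of code of your own. Each camera call takes 0.05 s, during which the arm holds its last target. There are 200 camera calls.

## Working session

There is one attempt and no reset: what is moved stays moved. The work goes in short steps, Python scripts to look and compute and a tool call to move; the robot and the scene stay as the last step left them, time stands still between calls to the robot, and variables do not carry over. Pictures are saved under pics/ and viewed, about 12 in all and at most 16, crops included, and the job is handed in when it is done.

Besides the shell and the picture viewer there is one more tool, called after "Call:" in YAML: its name, and indented under it one key for each argument. jog_arm: Moves the arm, as the interface text tells. Its arguments: {"type":"object","properties":{"motion":{"type":"array"},"grip_force":{"type":"number"}},"required":["motion"]}

```bash
ls; mkdir -p pics; cat > m.py <<'E'
from rig import ctrl
import numpy as np, cv2
np.set_printoptions(precision=4,suppress=True)
def shot(cam,fn=None):
    im=ctrl.capture(cam)
    if fn: cv2.imwrite('pics/'+fn,cv2.cvtColor(im,cv2.COLOR_RGB2BGR))
    return im
def ray(cam,u,v,z):
    p=ctrl.camera_params(cam);K=np.array(p['mtx']);T=np.array(p['world_to_cam'])
    d=T[:3,:3].T@np.linalg.inv(K)@[u,v,1];c=-T[:3,:3].T@T[:3,3]
    return c+d*(z-c[2])/d[2]
def proj(cam,P):
    p=ctrl.camera_params(cam);q=np.array(p['mtx'])@(np.array(p['world_to_cam'])@np.r_[P,1])[:3]
    return q[:2]/q[2]
E
python3 - <<'E'
from m import *
s=ctrl.sense();print(s['time'],s['eef_pos'],np.array(s['eef_rot']),s['opening'],ctrl.grasp_offset)
for c in ('top','scene'):
    shot(c,c+'1.png')
    for l in ['tray','divider_tab','post','can_green','can_red','can_blue','boat','lid','weight']:
        print(c,l,[(np.round(r['centre'],3),round(r['p'],2)) for r in ctrl.tip_of(c,l)][:4])
E
```

```text
pics
0.0 [ 0.263  -0.5663  0.2215] [[-0.001  -0.4211  0.907 ]
 [ 0.0019  0.907   0.4211]
 [-1.      0.0022 -0.0001]] 0.9995187703828082 0.0187
top tray [(array([ 0.589,  0.181, -0.003]), 0.72)]
top divider_tab [(array([0.488, 0.32 , 0.053]), 0.93)]
top post [(array([0.526, 0.064, 0.007]), 0.66)]
top can_green [(array([0.55 , 0.231, 0.009]), 0.73), (array([ 0.592,  0.18 , -0.002]), 0.46)]
top can_red [(array([ 0.39 , -0.234,  0.001]), 0.59)]
top can_blue [(array([ 0.436, -0.392, -0.004]), 0.64)]
top boat [(array([ 0.593, -0.383, -0.002]), 0.57)]
top lid [(array([ 0.552, -0.202, -0.001]), 0.83), (array([ 0.606, -0.077,  0.003]), 0.75), (array([ 0.656, -0.184,  0.004]), 0.7)]
top weight [(array([ 0.5  , -0.302, -0.002]), 0.49)]
scene tray [(array([ 0.59 ,  0.175, -0.002]), 0.86)]
scene divider_tab []
scene post [(array([0.521, 0.066, 0.002]), 0.47)]
scene can_green [(array([0.552, 0.227, 0.004]), 0.92)]
scene can_red [(array([ 0.39 , -0.232, -0.   ]), 0.79)]
scene can_blue [(array([ 0.439, -0.391,  0.001]), 0.64)]
scene boat [(array([ 0.592, -0.382,  0.004]), 0.58)]
scene lid [(array([ 0.65 , -0.184, -0.002]), 0.9), (array([ 0.608, -0.078, -0.002]), 0.82), (array([ 0.553, -0.204, -0.   ]), 0.69)]
scene weight [(array([ 0.499, -0.301, -0.   ]), 0.45), (array([ 0.436, -0.389, -0.   ]), 0.26)]
```

View pics/top1.png

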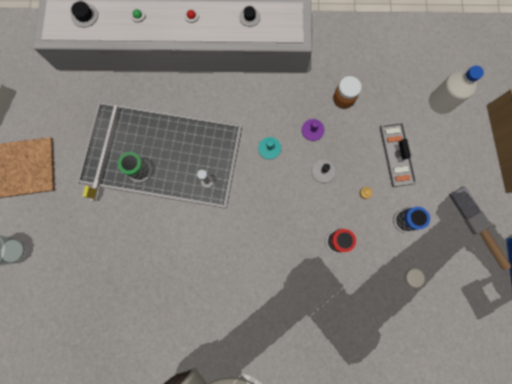

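View pics/scene1.png

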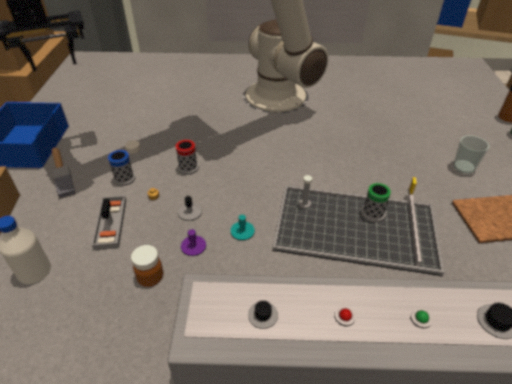

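The top view shows the tray with its corners at about (100,105), (242,126), (228,205) and (80,182), so it is yawed about -8.5°. Green is at (129,162), post at (203,175), tab at (88,191), red at (344,240), blue at (418,217) and boat at (397,155). The white lid with the black grip at (323,170) is the real one; the purple and turquoise lids are decoys. Green is on the post's left.

The next step is a move to a viewpoint for close-ups.

```bash
cat >> m.py <<'E'
from scipy.spatial.transform import Rotation as Ro
import json, math
def down(th): # tool z heading th (deg), tool x down
    t=np.radians(th);z=np.array([np.cos(t),np.sin(t),0]);x=np.array([0,0,-1.]);return np.c_[x,np.cross(z,x),z]
def plan(wps,start=None,claw=1.0,step=0.048,rot=0.14):
    """wps: (x,y,z,theta_deg[,claw[,step]]); prints rounded rows, 5 a call"""
    s=ctrl.sense()
    p,R=(np.array(s['eef_pos']),np.array(s['eef_rot'])) if start is None else start
    rows=[]
    for w in wps:
        G=np.array(w[:3]);Rg=down(w[3]);c=w[4] if len(w)>4 else claw;st=w[5] if len(w)>5 else step
        dR=Ro.from_matrix(R.T@Rg).as_rotvec()
        n=max(1,math.ceil(np.linalg.norm(G-p)/st-.02),math.ceil(np.linalg.norm(dR)/rot))
        for i in range(n):
            k=n-i
            dp=np.round(R.T@(G-p)/k,3);dr=np.round(Ro.from_matrix(R.T@Rg).as_rotvec()/k,3)
            if np.linalg.norm(dr)<.004: dr*=0
            p=p+R@dp;R=R@Ro.from_rotvec(dr).as_matrix()
            rows.append({"dp":(dp+0.).tolist(),"rotation":(dr+0.).tolist(),"claw":c})
    for i in range(0,len(rows),5): print(json.dumps(rows[i:i+5]).replace(' ',''))
E
python3 - <<'E'
from m import *
plan([(0.48,-0.29,0.33,0)])
c=[(100,105),(242,126),(228,205),(80,182)]
P=np.array([ray('top',u,v,.014) for u,v in c]);print(P,P.mean(0))
for n,(u,v,z) in dict(green=(129,162,.081),red=(344,240,.075),blue=(418,217,.075),tab=(88,191,.06),post=(202.5,174.5,.091)).items(): print(n,ray('top',u,v,z))
E
```

```text
[{"dp":[-0.013,0.02,0.039],"rotation":[0.054,0.0,0.0],"claw":1.0},{"dp":[-0.013,0.022,0.038],"rotation":[0.054,0.0,0.0],"claw":1.0},{"dp":[-0.014,0.024,0.037],"rotation":[0.054,0.0,0.0],"claw":1.0},{"dp":[-0.013,0.026,0.035],"rotation":[0.055,0.0,0.0],"claw":1.0},{"dp":[-0.014,0.028,0.034],"rotation":[0.054,0.0,0.0],"claw":1.0}]
[{"dp":[-0.013,0.03,0.032],"rotation":[0.055,0.0,0.0],"claw":1.0},{"dp":[-0.014,0.031,0.031],"rotation":[0.054,0.0,0.0],"claw":1.0},{"dp":[-0.013,0.033,0.029],"rotation":[0.055,0.0,0.0],"claw":1.0}]
[[ 0.7057  0.3295  0.014 ]
 [ 0.6556 -0.0134  0.014 ]
 [ 0.4656  0.0152  0.014 ]
 [ 0.5162  0.3584  0.014 ]] [0.5857 0.1724 0.014 ]
green [0.5475 0.2241 0.081 ]
red [ 0.3859 -0.2331  0.075 ]
blue [ 0.4352 -0.3906  0.075 ]
tab [0.4872 0.316  0.06  ]
post [0.5192 0.0637 0.091 ]
```

Call:
jog_arm:
  motion:
    - {"dp": [-0.013, 0.02, 0.039], "rotation": [0.054, 0, 0], "claw": 1}
    - {"dp": [-0.013, 0.022, 0.038], "rotation": [0.054, 0, 0], "claw": 1}
    - {"dp": [-0.014, 0.024, 0.037], "rotation": [0.054, 0, 0], "claw": 1}
    - {"dp": [-0.013, 0.026, 0.035], "rotation": [0.055, 0, 0], "claw": 1}
    - {"dp": [-0.014, 0.028, 0.034], "rotation": [0.054, 0, 0], "claw": 1}

```text
time: 1.5
eef_pos: [0.3993, -0.3925, 0.2902]
eef_rot: [[0.0, -0.161, 0.987], [-0.0, 0.987, 0.161], [-1.0, -0.0, 0.0]]
contact_force: [1.4, 0.2, 0.2]
opening: 0.997
```

Call:
jog_arm:
  motion:
    - {"dp": [-0.013, 0.03, 0.032], "rotation": [0.055, 0, 0], "claw": 1}
    - {"dp": [-0.014, 0.031, 0.031], "rotation": [0.054, 0, 0], "claw": 1}
    - {"dp": [-0.013, 0.033, 0.029], "rotation": [0.055, 0, 0], "claw": 1}
    - {"dp": [0, 0, 0], "rotation": [0, 0, 0], "claw": 1}
    - {"dp": [0, 0, 0], "rotation": [0, 0, 0], "claw": 1}

```text
time: 2.0
eef_pos: [0.4804, -0.2895, 0.3297]
eef_rot: [[0.0, -0.002, 1.0], [0.0, 1.0, 0.002], [-1.0, 0.0, 0.0]]
contact_force: [-0.8, 0.0, -0.3]
opening: 1.002
```

```bash
python3 - <<'E'
from m import *
s=ctrl.sense();print(s['time'],s['eef_pos'],s['qpos'])
shot('wrist','w1.png')
for l in ['can_red','can_blue','boat','lid','weight']:
    print(l,[(np.round(r['centre'],3),round(r['p'],2)) for r in ctrl.tip_of('wrist',l)][:4])
p=ctrl.camera_params('wrist');T=np.array(p['world_to_cam']);print(T,-T[:3,:3].T@T[:3,3],p['mtx'])
plan([(0.46,-0.0,0.34,0),(0.51,0.17,0.36,-8.5)])
E
```

```text
2.0 [ 0.4804 -0.2895  0.3297] [-0.2535  0.2188  0.0379 -0.0001 -1.3897 -1.3151]
can_red [(array([ 0.387, -0.234, -0.004]), 0.74)]
can_blue [(array([ 0.435, -0.39 ,  0.   ]), 0.7)]
boat [(array([ 0.592, -0.381, -0.001]), 0.69)]
lid [(array([ 0.654, -0.182, -0.003]), 0.74), (array([ 0.554, -0.205,  0.002]), 0.71), (array([ 0.605, -0.08 , -0.001]), 0.68)]
weight [(array([ 0.502, -0.3  ,  0.001]), 0.51)]
[[ 0.0032  1.      0.0003  0.2897]
 [ 0.9537 -0.0031  0.3006 -0.5271]
 [ 0.3006 -0.0007 -0.9537  0.3487]
 [ 0.      0.      0.      1.    ]] [ 0.3969 -0.2911  0.491 ] [[339.8266   0.     253.0555]
 [  0.     339.8266 199.4895]
 [  0.       0.       1.    ]]
[{"dp":[-0.002,0.042,-0.003],"rotation":[0.0,0.0,0.0],"claw":1.0},{"dp":[-0.001,0.042,-0.003],"rotation":[0.0,0.0,0.0],"claw":1.0},{"dp":[-0.002,0.041,-0.003],"rotation":[0.0,0.0,0.0],"claw":1.0},{"dp":[-0.001,0.042,-0.003],"rotation":[0.0,0.0,0.0],"claw":1.0},{"dp":[-0.002,0.041,-0.003],"rotation":[0.0,0.0,0.0],"claw":1.0}]
[{"dp":[-0.001,0.042,-0.002],"rotation":[0.0,0.0,0.0],"claw":1.0},{"dp":[-0.002,0.041,-0.003],"rotation":[0.0,0.0,0.0],"claw":1.0},{"dp":[-0.005,0.043,0.013],"rotation":[0.037,0.0,0.0],"claw":1.0},{"dp":[-0.005,0.043,0.011],"rotation":[0.036,0.0,0.0],"claw":1.0},{"dp":[-0.005,0.043,0.009],"rotation":[0.037,0.0,0.0],"claw":1.0}]
[{"dp":[-0.005,0.044,0.008],"rotation":[0.036,-0.001,0.0],"claw":1.0}]
```

View pics/w1.png

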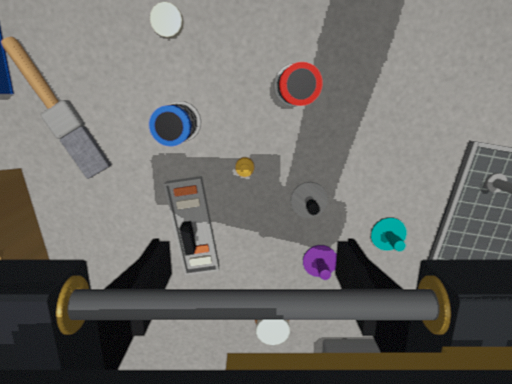

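The wrist view is upside down (the far side is at the bottom). Red is at (301,83), blue at (170,125), boat at (193,225), lid at (310,198) and weight at (244,167). The network positions match the picture. Next, the tray.

Call:
jog_arm:
  motion:
    - {"dp": [-0.002, 0.042, -0.003], "rotation": [0, 0, 0], "claw": 1}
    - {"dp": [-0.001, 0.042, -0.003], "rotation": [0, 0, 0], "claw": 1}
    - {"dp": [-0.002, 0.041, -0.003], "rotation": [0, 0, 0], "claw": 1}
    - {"dp": [-0.001, 0.042, -0.003], "rotation": [0, 0, 0], "claw": 1}
    - {"dp": [-0.002, 0.041, -0.003], "rotation": [0, 0, 0], "claw": 1}

```text
time: 2.8
eef_pos: [0.4641, -0.0816, 0.3375]
eef_rot: [[-0.0, 0.002, 1.0], [0.0, 1.0, -0.002], [-1.0, 0.0, -0.0]]
contact_force: [1.9, -0.6, 0.8]
opening: 1.003
```

Call:
jog_arm:
  motion:
    - {"dp": [-0.001, 0.042, -0.002], "rotation": [0, 0, 0], "claw": 1}
    - {"dp": [-0.002, 0.041, -0.003], "rotation": [0, 0, 0], "claw": 1}
    - {"dp": [-0.005, 0.043, 0.013], "rotation": [0.037, 0, 0], "claw": 1}
    - {"dp": [-0.005, 0.043, 0.011], "rotation": [0.036, 0, 0], "claw": 1}
    - {"dp": [-0.005, 0.043, 0.009], "rotation": [0.037, 0, 0], "claw": 1}

```text
time: 3.3
eef_pos: [0.4977, 0.1294, 0.356]
eef_rot: [[0.001, 0.112, 0.994], [0.0, 0.994, -0.112], [-1.0, 0.0, 0.001]]
contact_force: [0.8, -0.6, 0.7]
opening: 1.005
```

Call:
jog_arm:
  motion:
    - {"dp": [-0.005, 0.044, 0.008], "rotation": [0.036, 0, 0], "claw": 1}
    - {"dp": [0, 0, 0], "rotation": [0, 0, 0], "claw": 1}
    - {"dp": [0, 0, 0], "rotation": [0, 0, 0], "claw": 1}

```text
time: 3.6
eef_pos: [0.5105, 0.1714, 0.3598]
eef_rot: [[-0.001, 0.145, 0.989], [-0.001, 0.989, -0.145], [-1.0, -0.001, -0.001]]
contact_force: [0.2, -1.8, -0.7]
opening: 0.997
```

```bash
python3 - <<'E'
from m import *
s=ctrl.sense();print(s['time'],s['eef_pos'],s['qpos'])
shot('wrist','w2.png')
for l in ['tray','divider_tab','post','can_green']:
    print(l,[(np.round(r['centre'],3),round(r['p'],2)) for r in ctrl.tip_of('wrist',l)][:4])
E
```

```text
3.6 [0.5105 0.1714 0.3598] [ 0.6252  0.1708  0.0497  0.     -1.4512 -2.3416]
tray []
divider_tab [(array([0.488, 0.32 , 0.051]), 0.61)]
post [(array([0.524, 0.061, 0.003]), 0.9)]
can_green [(array([0.551, 0.223, 0.008]), 0.85)]
```

View pics/w2.png

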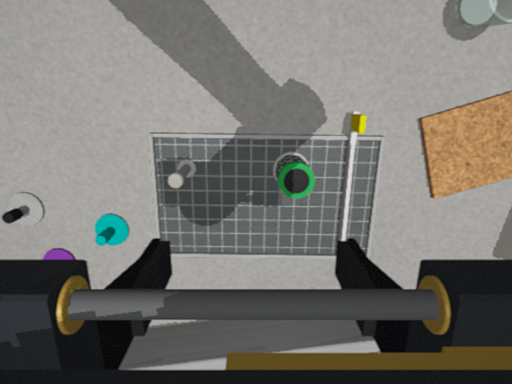

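In this view the tray corners are at (151,133), (383,136), (368,257) and (160,254). The post cap is at (176,181), the green rim at (296,180) and the tab top at (358,123). The yaw is nearly that of the tool (-8.4°).

```bash
python3 - <<'E'
from m import *
c=[(368,257),(160,254),(151,133),(383,136)]
A=np.array([ray('wrist',u,v,.014) for u,v in c])
ct=[(100,105),(242,126),(228,205),(80,182)]
B=np.array([ray('top',u,v,.014) for u,v in ct])
M=np.array([[.101,.176],[.101,-.176],[-.101,-.176],[-.101,.176]])
for n,P in (('wrist',A),('top',B)):
    Q=P[:,:2];c0=Q.mean(0);H=M.T@(Q-c0);yaw=np.arctan2(H[0,1]-H[1,0],H[0,0]+H[1,1])
    print(n,c0,np.degrees(yaw),np.round(Q,3).tolist())
print('green',ray('wrist',296,180,.081),'post',ray('wrist',176,181,.091),'tab',ray('wrist',358.5,123.5,.062))
im=cv2.cvtColor(ctrl.capture('wrist'),cv2.COLOR_RGB2HSV)
m=cv2.inRange(im,(20,120,80),(35,255,255));m[:, :330]=0;ys,xs=np.nonzero(m[:200]);print('tab px',xs.min(),xs.max(),ys.min(),ys.max())
m=cv2.inRange(im,(50,100,60),(75,255,255));m[:,:250]=0;m[:,340:]=0;ys,xs=np.nonzero(m[:250]);print('green px',xs.min(),xs.max(),ys.min(),ys.max())
E
```

```text
wrist [0.5891 0.1782] -9.34462348927136 [[0.715, 0.332], [0.659, -0.008], [0.464, 0.025], [0.519, 0.364]]
top [0.5857 0.1724] -8.413709694917596 [[0.706, 0.329], [0.656, -0.013], [0.466, 0.015], [0.516, 0.358]]
green [0.5485 0.2225 0.081 ] post [0.5238 0.0661 0.091 ] tab [0.4891 0.3149 0.062 ]
tab px 352 366 114 132
green px 278 315 160 197
```

```bash
python3 - <<'E'
from m import *
plan([(0.488,0.318,0.14,-9,.6),(0.488,0.318,0.031,-9,.6,.037)])
E
```

```text
[{"dp":[0.037,0.024,-0.007],"rotation":[0.0,0.0,0.0],"claw":0.6},{"dp":[0.037,0.024,-0.007],"rotation":[0.0,0.0,0.0],"claw":0.6},{"dp":[0.037,0.024,-0.007],"rotation":[0.0,0.0,0.0],"claw":0.6},{"dp":[0.037,0.024,-0.008],"rotation":[0.0,0.0,0.0],"claw":0.6},{"dp":[0.036,0.023,-0.007],"rotation":[0.005,0.0,0.0],"claw":0.6}]
[{"dp":[0.037,0.024,-0.008],"rotation":[0.004,0.0,0.0],"claw":0.6},{"dp":[0.036,0.0,0.0],"rotation":[0.0,0.0,0.0],"claw":0.6},{"dp":[0.036,0.0,0.0],"rotation":[0.0,0.0,0.0],"claw":0.6},{"dp":[0.037,0.0,0.0],"rotation":[0.0,0.0,0.0],"claw":0.6}]
```

Call:
jog_arm:
  motion:
    - {"dp": [0.037, 0.024, -0.007], "rotation": [0, 0, 0], "claw": 0.6}
    - {"dp": [0.037, 0.024, -0.007], "rotation": [0, 0, 0], "claw": 0.6}
    - {"dp": [0.037, 0.024, -0.007], "rotation": [0, 0, 0], "claw": 0.6}
    - {"dp": [0.037, 0.024, -0.008], "rotation": [0, 0, 0], "claw": 0.6}
    - {"dp": [0.036, 0.023, -0.007], "rotation": [0.005, 0, 0], "claw": 0.6}

```text
time: 4.4
eef_pos: [0.4919, 0.2944, 0.1756]
eef_rot: [[0.001, 0.152, 0.988], [0.001, 0.988, -0.152], [-1.0, 0.001, 0.001]]
contact_force: [1.9, -0.2, 0.7]
opening: 0.648
```

Call:
jog_arm:
  motion:
    - {"dp": [0.037, 0.024, -0.008], "rotation": [0.004, 0, 0], "claw": 0.6}
    - {"dp": [0.036, 0, 0], "rotation": [0, 0, 0], "claw": 0.6}
    - {"dp": [0.036, 0, 0], "rotation": [0, 0, 0], "claw": 0.6}
    - {"dp": [0.037, 0, 0], "rotation": [0, 0, 0], "claw": 0.6}
    - {"dp": [0, 0, 0], "rotation": [0, 0, 0], "claw": 0.6}

```text
time: 4.9
eef_pos: [0.4851, 0.3158, 0.0259]
eef_rot: [[-0.008, 0.156, 0.988], [-0.008, 0.988, -0.156], [-1.0, -0.009, -0.007]]
contact_force: [0.4, -1.0, -0.4]
opening: 0.604
```

Call:
jog_arm:
  motion:
    - {"dp": [0, 0, 0], "rotation": [0, 0, 0], "claw": 0}
    - {"dp": [0, 0, 0], "rotation": [0, 0, 0], "claw": 0}
    - {"dp": [0, 0, 0], "rotation": [0, 0, 0], "claw": 0}
    - {"dp": [0, 0, 0], "rotation": [0, 0, 0], "claw": 0}
    - {"dp": [0, 0, 0], "rotation": [0, 0, 0], "claw": 0}
  grip_force: 20

```text
time: 5.4
eef_pos: [0.4882, 0.3195, 0.0317]
eef_rot: [[0.001, 0.155, 0.988], [0.002, 0.988, -0.155], [-1.0, 0.002, 0.001]]
contact_force: [-0.7, -0.2, 0.7]
opening: 0.232
```

Call:
jog_arm:
  motion:
    - {"dp": [0, 0, 0], "rotation": [0, 0, 0], "claw": 0}
    - {"dp": [0, -0.005, 0], "rotation": [0, 0, 0], "claw": 0}
    - {"dp": [0, -0.01, 0], "rotation": [0, 0, 0], "claw": 0}
    - {"dp": [0, -0.01, 0], "rotation": [0, 0, 0], "claw": 0}
    - {"dp": [0, 0, 0], "rotation": [0, 0, 0], "claw": 0}

```text
time: 5.9
eef_pos: [0.4838, 0.2928, 0.031]
eef_rot: [[-0.0, 0.155, 0.988], [-0.001, 0.988, -0.155], [-1.0, -0.001, -0.0]]
contact_force: [-0.8, -1.4, 3.6]
opening: 0.089
```

Call:
jog_arm:
  motion:
    - {"dp": [0, -0.006, 0], "rotation": [0, 0, 0], "claw": 0}
    - {"dp": [0, -0.004, 0], "rotation": [0, 0, 0], "claw": 0}
    - {"dp": [0, -0.003, 0], "rotation": [0, 0, 0], "claw": 0}
    - {"dp": [0, -0.002, 0], "rotation": [0, 0, 0], "claw": 0}
    - {"dp": [0, 0, 0], "rotation": [0, 0, 0], "claw": 0}

```text
time: 6.4
eef_pos: [0.4817, 0.2794, 0.0309]
eef_rot: [[0.0, 0.155, 0.988], [0.0, 0.988, -0.155], [-1.0, 0.0, 0.0]]
contact_force: [-1.6, 1.6, 5.4]
opening: 0.092
```

Call:
jog_arm:
  motion:
    - {"dp": [0, -0.002, 0], "rotation": [0, 0, 0], "claw": 0}
    - {"dp": [0, -0.002, 0], "rotation": [0, 0, 0], "claw": 0}
    - {"dp": [0, 0, 0], "rotation": [0, 0, 0], "claw": 0}

```text
time: 6.7
eef_pos: [0.4818, 0.2792, 0.031]
eef_rot: [[0.004, 0.154, 0.988], [0.006, 0.988, -0.154], [-1.0, 0.007, 0.003]]
contact_force: [-4.6, 10.7, 3.0]
opening: 0.089
```

Call:
jog_arm:
  motion:
    - {"dp": [0, -0.002, 0], "rotation": [0, 0, 0], "claw": 0}
    - {"dp": [0, -0.002, 0], "rotation": [0, 0, 0], "claw": 0}
    - {"dp": [0, 0, 0], "rotation": [0, 0, 0], "claw": 0}

```text
time: 7.0
eef_pos: [0.4819, 0.279, 0.0311]
eef_rot: [[0.007, 0.153, 0.988], [0.012, 0.988, -0.153], [-1.0, 0.013, 0.005]]
contact_force: [-7.2, 20.9, -1.3]
opening: 0.092
```

Travel was 40 mm, then a hard stop at 21 N. The stop position puts the tray at (0.589, 0.178) with yaw -9°, which agrees with the images. I'll relax, release and go to the boat.

Call:
jog_arm:
  motion:
    - {"dp": [0, 0.006, 0], "rotation": [0, 0, 0], "claw": 0}
    - {"dp": [0, 0, 0], "rotation": [0, 0, 0], "claw": 0.5}
    - {"dp": [0, 0, 0], "rotation": [0, 0, 0], "claw": 0.5}
    - {"dp": [0, 0, 0], "rotation": [0, 0, 0], "claw": 0.5}
    - {"dp": [-0.02, 0, 0], "rotation": [0, 0, 0], "claw": 0.5}

```text
time: 7.5
eef_pos: [0.4791, 0.2746, 0.0477]
eef_rot: [[-0.007, 0.156, 0.988], [-0.006, 0.988, -0.156], [-1.0, -0.007, -0.006]]
contact_force: [0.4, 0.3, 0.8]
opening: 0.366
```

Call:
jog_arm:
  motion:
    - {"dp": [-0.045, 0, 0], "rotation": [0, 0, 0], "claw": 0.5}
    - {"dp": [-0.045, 0, 0], "rotation": [0, 0, 0], "claw": 0.5}
    - {"dp": [-0.045, 0, 0], "rotation": [0, 0, 0], "claw": 0.5}

```text
time: 7.8
eef_pos: [0.4807, 0.276, 0.1864]
eef_rot: [[-0.002, 0.156, 0.988], [-0.002, 0.988, -0.156], [-1.0, -0.002, -0.002]]
contact_force: [1.0, 1.3, -0.6]
opening: 0.49
```

```bash
python3 - <<'E'
from m import *
T=np.array([[.0032,1,.0003,.2897],[.9537,-.0031,.3006,-.5271],[.3006,-.0007,-.9537,.3487]]);K=np.array([[339.83,0,253.06],[0,339.83,199.49],[0,0,1]])
def r(u,v,z):
    d=T[:,:3].T@np.linalg.inv(K)@[u,v,1];c=-T[:,:3].T@T[:,3];return (c+d*(z-c[2])/d[2])[:2]
C=np.array([r(u,v,.018) for u,v in [(168,180),(202,177),(217,267),(187,272)]]);print(C,C.mean(0))
a=C[2]+C[3]-C[0]-C[1];print('boat yaw',np.degrees(np.arctan2(a[1],a[0])))
print('grip',r(188,237,.062),'lid',r(313,207,.048),'red',r(301,83,.075),'blue',r(170,125,.075))
s=ctrl.sense();print(s['eef_pos'])
shot('top')
print([(np.round(r['centre'],3),r['p']) for r in ctrl.tip_of('top','divider_tab')])
plan([(0.50,0.1,0.25,0,.5),(0.55,-.38,.30,10,.5)])
E
```

```text
[[ 0.5163 -0.4132]
 [ 0.5121 -0.3643]
 [ 0.656  -0.3479]
 [ 0.6646 -0.3952]] [ 0.5872 -0.3802]
boat yaw 6.732061951798639
grip [ 0.5858 -0.3808] lid [ 0.5477 -0.209 ] red [ 0.3868 -0.2354] blue [ 0.434  -0.3908]
[0.4807 0.276  0.1864]
[(array([0.484, 0.28 , 0.049]), 0.96), (array([ 0.553, -0.204, -0.001]), 0.56)]
[{"dp":[-0.015,-0.043,0.011],"rotation":[-0.039,0.002,-0.002],"claw":0.5},{"dp":[-0.015,-0.044,0.009],"rotation":[-0.039,0.003,-0.002],"claw":0.5},{"dp":[-0.014,-0.044,0.007],"rotation":[-0.038,0.002,-0.002],"claw":0.5},{"dp":[-0.015,-0.045,0.006],"rotation":[-0.039,0.003,-0.002],"claw":0.5},{"dp":[-0.005,-0.044,0.005],"rotation":[-0.016,0.0,0.0],"claw":0.5}]
[{"dp":[-0.004,-0.044,0.004],"rotation":[-0.016,0.0,0.0],"claw":0.5},{"dp":[-0.005,-0.044,0.003],"rotation":[-0.016,0.0,0.0],"claw":0.5},{"dp":[-0.004,-0.044,0.002],"rotation":[-0.016,0.0,0.0],"claw":0.5},{"dp":[-0.005,-0.044,0.002],"rotation":[-0.016,0.0,0.0],"claw":0.5},{"dp":[-0.004,-0.044,0.001],"rotation":[-0.016,0.0,0.0],"claw":0.5}]
[{"dp":[-0.005,-0.044,0.0],"rotation":[-0.016,0.0,0.0],"claw":0.5},{"dp":[-0.004,-0.043,0.0],"rotation":[-0.016,0.0,0.0],"claw":0.5},{"dp":[-0.005,-0.044,-0.001],"rotation":[-0.016,0.0,0.0],"claw":0.5},{"dp":[-0.004,-0.043,-0.002],"rotation":[-0.015,0.0,0.0],"claw":0.5},{"dp":[-0.005,-0.044,-0.002],"rotation":[-0.016,0.0,0.0],"claw":0.5}]
```

```bash
python3 - <<'E'
from m import *
plan([(0.50,0.05,0.25,0,.5),(0.589,-.381,.17,7,.5),(0.589,-.381,.031,7,.5,.047)])
E
```

```text
[{"dp":[-0.012,-0.045,0.01],"rotation":[-0.031,0.002,-0.002],"claw":0.5},{"dp":[-0.012,-0.045,0.009],"rotation":[-0.031,0.002,-0.002],"claw":0.5},{"dp":[-0.012,-0.045,0.007],"rotation":[-0.031,0.002,-0.001],"claw":0.5},{"dp":[-0.011,-0.045,0.006],"rotation":[-0.031,0.002,-0.002],"claw":0.5},{"dp":[-0.012,-0.046,0.005],"rotation":[-0.031,0.002,-0.001],"claw":0.5}]
[{"dp":[0.008,-0.043,0.009],"rotation":[-0.012,0.0,0.0],"claw":0.5},{"dp":[0.008,-0.043,0.008],"rotation":[-0.012,0.0,0.0],"claw":0.5},{"dp":[0.008,-0.043,0.008],"rotation":[-0.012,0.0,0.0],"claw":0.5},{"dp":[0.008,-0.043,0.007],"rotation":[-0.012,0.0,0.0],"claw":0.5},{"dp":[0.008,-0.044,0.007],"rotation":[-0.012,0.0,0.0],"claw":0.5}]
[{"dp":[0.008,-0.044,0.006],"rotation":[-0.012,0.0,0.0],"claw":0.5},{"dp":[0.008,-0.044,0.006],"rotation":[-0.013,0.0,0.0],"claw":0.5},{"dp":[0.008,-0.044,0.005],"rotation":[-0.012,0.0,0.0],"claw":0.5},{"dp":[0.008,-0.043,0.005],"rotation":[-0.013,0.0,0.0],"claw":0.5},{"dp":[0.008,-0.044,0.005],"rotation":[-0.012,0.0,0.0],"claw":0.5}]
[{"dp":[0.046,0.0,0.0],"rotation":[0.0,0.0,0.0],"claw":0.5},{"dp":[0.047,0.0,0.0],"rotation":[0.0,0.0,0.0],"claw":0.5},{"dp":[0.046,0.0,0.0],"rotation":[0.0,0.0,0.0],"claw":0.5}]
```

Call:
jog_arm:
  motion:
    - {"dp": [-0.012, -0.045, 0.01], "rotation": [-0.031, 0.002, -0.002], "claw": 0.5}
    - {"dp": [-0.012, -0.045, 0.009], "rotation": [-0.031, 0.002, -0.002], "claw": 0.5}
    - {"dp": [-0.012, -0.045, 0.007], "rotation": [-0.031, 0, 0], "claw": 0.5}
    - {"dp": [-0.011, -0.045, 0.006], "rotation": [-0.031, 0, 0], "claw": 0.5}
    - {"dp": [-0.012, -0.046, 0.005], "rotation": [-0.031, 0, 0], "claw": 0.5}

```text
time: 8.4
eef_pos: [0.496, 0.0466, 0.2444]
eef_rot: [[-0.007, -0.001, 1.0], [-0.004, 1.0, 0.001], [-1.0, -0.004, -0.007]]
contact_force: [0.5, 0.6, 0.2]
opening: 0.497
```

Call:
jog_arm:
  motion:
    - {"dp": [0.008, -0.043, 0.009], "rotation": [-0.012, 0, 0], "claw": 0.5}
    - {"dp": [0.008, -0.043, 0.008], "rotation": [-0.012, 0, 0], "claw": 0.5}
    - {"dp": [0.008, -0.043, 0.008], "rotation": [-0.012, 0, 0], "claw": 0.5}
    - {"dp": [0.008, -0.043, 0.007], "rotation": [-0.012, 0, 0], "claw": 0.5}
    - {"dp": [0.008, -0.044, 0.007], "rotation": [-0.012, 0, 0], "claw": 0.5}

```text
time: 8.9
eef_pos: [0.5401, -0.1684, 0.2042]
eef_rot: [[-0.007, -0.059, 0.998], [-0.003, 0.998, 0.059], [-1.0, -0.003, -0.007]]
contact_force: [0.1, 0.6, 0.6]
opening: 0.502
```

Call:
jog_arm:
  motion:
    - {"dp": [0.008, -0.044, 0.006], "rotation": [-0.012, 0, 0], "claw": 0.5}
    - {"dp": [0.008, -0.044, 0.006], "rotation": [-0.013, 0, 0], "claw": 0.5}
    - {"dp": [0.008, -0.044, 0.005], "rotation": [-0.012, 0, 0], "claw": 0.5}
    - {"dp": [0.008, -0.043, 0.005], "rotation": [-0.013, 0, 0], "claw": 0.5}
    - {"dp": [0.008, -0.044, 0.005], "rotation": [-0.012, 0, 0], "claw": 0.5}

```text
time: 9.4
eef_pos: [0.5851, -0.3842, 0.1643]
eef_rot: [[-0.007, -0.121, 0.993], [-0.002, 0.993, 0.121], [-1.0, -0.001, -0.007]]
contact_force: [0.4, 0.2, 0.7]
opening: 0.502
```

Call:
jog_arm:
  motion:
    - {"dp": [0, 0, 0], "rotation": [0, 0, 0], "claw": 0.5}
    - {"dp": [0, 0, 0], "rotation": [0, 0, 0], "claw": 0.5}
    - {"dp": [0, 0, 0], "rotation": [0, 0, 0], "claw": 0.5}

```text
time: 9.7
eef_pos: [0.5857, -0.3815, 0.1657]
eef_rot: [[-0.006, -0.121, 0.993], [-0.003, 0.993, 0.121], [-1.0, -0.002, -0.006]]
contact_force: [-0.1, 0.4, 1.0]
opening: 0.499
```

```bash
python3 - <<'E'
from m import *
s=ctrl.sense();print(s['time'],s['eef_pos'])
shot('wrist','w3.png')
for l in ['boat','lid']:
    print(l,[(np.round(r['centre'],3),round(r['p'],2)) for r in ctrl.tip_of('wrist',l)][:4])
plan([(0.589,-.381,.031,7,.5,.047)])
E
```

```text
9.7 [ 0.5857 -0.3815  0.1657]
boat [(array([ 0.591, -0.381,  0.   ]), 0.58)]
lid [(array([ 0.656, -0.182, -0.   ]), 0.88), (array([ 0.554, -0.205,  0.001]), 0.83)]
[{"dp":[0.045,0.0,0.001],"rotation":[0.0,0.0,0.0],"claw":0.5},{"dp":[0.046,0.0,0.001],"rotation":[0.0,0.0,0.0],"claw":0.5},{"dp":[0.045,0.0,0.001],"rotation":[0.001,-0.004,0.003],"claw":0.5}]
```

View pics/w3.png

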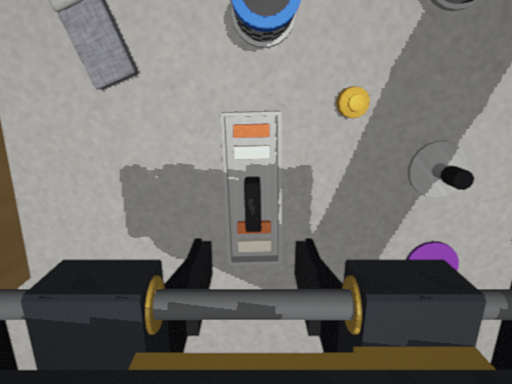

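The boat is aligned with the tool and centred between the fingers: its axis is vertical in the image at column 252, and the grip is at (253,203). Descending to grip it.

Call:
jog_arm:
  motion:
    - {"dp": [0.045, 0, 0.002], "rotation": [0.0, -0.006, 0], "claw": 0.5}
    - {"dp": [0.045, 0, 0.002], "rotation": [0, 0, 0], "claw": 0.5}
    - {"dp": [0.03, 0, 0.001], "rotation": [0, 0, 0], "claw": 0.5}
    - {"dp": [0.014, 0, 0], "rotation": [0, 0, 0], "claw": 0.5}
    - {"dp": [0, 0, 0], "rotation": [0, 0, 0], "claw": 0.5}

```text
time: 10.35
eef_pos: [0.5905, -0.3808, 0.0305]
eef_rot: [[-0.002, -0.122, 0.992], [-0.001, 0.992, 0.122], [-1.0, -0.001, -0.002]]
contact_force: [0.4, 0.0, 1.1]
opening: 0.501
```

Call:
jog_arm:
  motion:
    - {"dp": [0, 0, 0], "rotation": [0, 0, 0], "claw": 0}
    - {"dp": [0, 0, 0], "rotation": [0, 0, 0], "claw": 0}
    - {"dp": [0, 0, 0], "rotation": [0, 0, 0], "claw": 0}
    - {"dp": [0, 0, 0], "rotation": [0, 0, 0], "claw": 0}
    - {"dp": [0, 0, 0], "rotation": [0, 0, 0], "claw": 0}
  grip_force: 35

```text
time: 10.85
eef_pos: [0.5917, -0.382, 0.0331]
eef_rot: [[0.003, -0.121, 0.993], [-0.003, 0.993, 0.121], [-1.0, -0.003, 0.002]]
contact_force: [0.0, -0.2, 1.7]
opening: 0.157
```

Call:
jog_arm:
  motion:
    - {"dp": [-0.02, 0, 0], "rotation": [0, 0, 0], "claw": 0}
    - {"dp": [-0.04, 0, 0], "rotation": [0, 0, 0], "claw": 0}
    - {"dp": [-0.04, 0, 0], "rotation": [0, 0, 0], "claw": 0}
    - {"dp": [-0.04, 0, 0], "rotation": [0, 0, 0], "claw": 0}
    - {"dp": [0, 0, 0], "rotation": [0, 0, 0], "claw": 0}

```text
time: 11.35
eef_pos: [0.5941, -0.3834, 0.1798]
eef_rot: [[0.013, -0.122, 0.992], [-0.009, 0.992, 0.122], [-1.0, -0.011, 0.012]]
contact_force: [0.2, -0.5, -1.1]
opening: 0.157
```

```bash
python3 - <<'E'
from m import *
s=ctrl.sense();print(s['time'],s['eef_pos'],s['opening'],s['contact_force'])
shot('wrist','w4.png')
plan([(0.575,-.15,.21,0,0),(0.575,0.08,.23,-5,0),(.609,.304,.14,-9,0,.04)])
E
```

```text
11.35 [ 0.5941 -0.3834  0.1798] 0.15669220141745877 [ 0.2433 -0.4687 -1.1079]
[{"dp":[-0.007,0.046,0.002],"rotation":[0.024,0.002,0.001],"claw":0},{"dp":[-0.007,0.047,0.001],"rotation":[0.024,0.001,0.001],"claw":0},{"dp":[-0.007,0.047,0.0],"rotation":[0.025,0.002,0.001],"claw":0},{"dp":[-0.007,0.046,-0.001],"rotation":[0.024,0.001,0.001],"claw":0},{"dp":[-0.007,0.047,-0.002],"rotation":[0.025,0.002,0.002],"claw":0}]
[{"dp":[-0.004,0.046,0.0],"rotation":[0.017,0.0,0.0],"claw":0},{"dp":[-0.004,0.046,-0.001],"rotation":[0.018,0.0,0.0],"claw":0},{"dp":[-0.004,0.046,-0.002],"rotation":[0.017,0.0,0.0],"claw":0},{"dp":[-0.004,0.046,-0.002],"rotation":[0.018,0.0,0.0],"claw":0},{"dp":[-0.004,0.045,-0.003],"rotation":[0.017,0.0,0.0],"claw":0}]
[{"dp":[0.013,0.032,0.002],"rotation":[0.01,0.0,0.0],"claw":0},{"dp":[0.013,0.032,0.002],"rotation":[0.01,0.0,0.0],"claw":0},{"dp":[0.013,0.033,0.001],"rotation":[0.01,0.0,0.0],"claw":0},{"dp":[0.013,0.032,0.001],"rotation":[0.01,0.0,0.0],"claw":0},{"dp":[0.013,0.033,0.001],"rotation":[0.01,0.0,0.0],"claw":0}]
[{"dp":[0.013,0.032,0.0],"rotation":[0.01,0.0,0.0],"claw":0},{"dp":[0.012,0.033,0.0],"rotation":[0.01,0.0,0.0],"claw":0}]
```

View pics/w4.png

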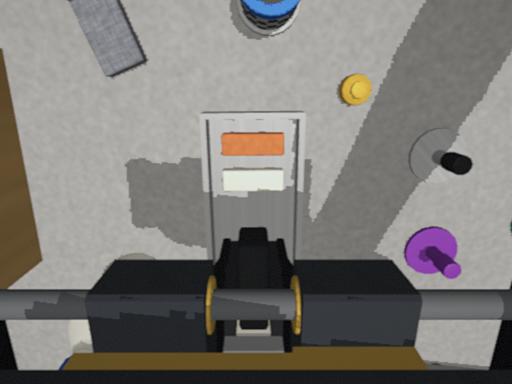

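Call:
jog_arm:
  motion:
    - {"dp": [-0.007, 0.046, 0.002], "rotation": [0.024, 0, 0], "claw": 0}
    - {"dp": [-0.007, 0.047, 0.001], "rotation": [0.024, 0, 0], "claw": 0}
    - {"dp": [-0.007, 0.047, 0], "rotation": [0.025, 0, 0], "claw": 0}
    - {"dp": [-0.007, 0.046, -0.001], "rotation": [0.024, 0, 0], "claw": 0}
    - {"dp": [-0.007, 0.047, -0.002], "rotation": [0.025, 0, 0], "claw": 0}

```text
time: 11.9
eef_pos: [0.5722, -0.147, 0.2043]
eef_rot: [[-0.003, 0.002, 1.0], [-0.002, 1.0, -0.002], [-1.0, -0.002, -0.003]]
contact_force: [0.3, 0.4, -2.1]
opening: 0.162
```

Call:
jog_arm:
  motion:
    - {"dp": [-0.004, 0.046, 0], "rotation": [0.017, 0, 0], "claw": 0}
    - {"dp": [-0.004, 0.046, -0.001], "rotation": [0.018, 0, 0], "claw": 0}
    - {"dp": [-0.004, 0.046, -0.002], "rotation": [0.017, 0, 0], "claw": 0}
    - {"dp": [-0.004, 0.046, -0.002], "rotation": [0.018, 0, 0], "claw": 0}
    - {"dp": [-0.004, 0.045, -0.003], "rotation": [0.017, 0, 0], "claw": 0}

```text
time: 12.4
eef_pos: [0.5724, 0.082, 0.2238]
eef_rot: [[-0.003, 0.088, 0.996], [-0.003, 0.996, -0.088], [-1.0, -0.004, -0.002]]
contact_force: [0.6, 0.1, -2.2]
opening: 0.161
```

Call:
jog_arm:
  motion:
    - {"dp": [0.005, 0.032, 0.002], "rotation": [0.01, 0, 0], "claw": 0}
    - {"dp": [0.005, 0.032, 0.002], "rotation": [0.01, 0, 0], "claw": 0}
    - {"dp": [0.013, 0.033, 0.001], "rotation": [0.01, 0, 0], "claw": 0}
    - {"dp": [0.013, 0.032, 0.001], "rotation": [0.01, 0, 0], "claw": 0}
    - {"dp": [0.013, 0.033, 0.001], "rotation": [0.01, 0, 0], "claw": 0}

```text
time: 12.9
eef_pos: [0.5969, 0.2411, 0.1734]
eef_rot: [[-0.003, 0.138, 0.99], [-0.005, 0.99, -0.138], [-1.0, -0.005, -0.002]]
contact_force: [0.7, -0.6, -3.1]
opening: 0.159
```

Call:
jog_arm:
  motion:
    - {"dp": [0.013, 0.032, 0], "rotation": [0.01, 0, 0], "claw": 0}
    - {"dp": [0.012, 0.033, 0], "rotation": [0.01, 0, 0], "claw": 0}
    - {"dp": [0, 0, 0], "rotation": [0, 0, 0], "claw": 0}
    - {"dp": [0, 0, 0], "rotation": [0, 0, 0], "claw": 0}
    - {"dp": [0, 0, 0], "rotation": [0, 0, 0], "claw": 0}

```text
time: 13.4
eef_pos: [0.6071, 0.3038, 0.1503]
eef_rot: [[-0.0, 0.157, 0.988], [-0.004, 0.988, -0.157], [-1.0, -0.004, 0.0]]
contact_force: [-0.4, -0.4, -2.8]
opening: 0.158
```

```bash
python3 - <<'E'
from m import *
s=ctrl.sense();print(s['time'],s['eef_pos'],s['eef_rot'],s['opening'])
shot('wrist','w5.png')
for l in ['boat','can_green','post','divider_tab']:
    print(l,[(np.round(r['centre'],3),round(r['p'],2)) for r in ctrl.tip_of('wrist',l)][:4])
plan([(.609,.304,.075,-9,0,.035),(.609,.304,.04,-9,0,.015)])
E
```

```text
13.4 [0.6071 0.3038 0.1503] [[-0.0004  0.1571  0.9876]
 [-0.0041  0.9876 -0.1571]
 [-1.     -0.0041  0.0003]] 0.1577085002266268
boat [(array([0.606, 0.304, 0.114]), 0.83)]
can_green [(array([0.552, 0.224, 0.007]), 0.88)]
post []
divider_tab [(array([0.483, 0.28 , 0.054]), 0.58), (array([ 0.593,  0.184, -0.   ]), 0.58)]
[{"dp":[0.026,0.0,0.0],"rotation":[0.0,0.0,0.0],"claw":0},{"dp":[0.025,0.0,0.001],"rotation":[0.0,0.0,0.0],"claw":0},{"dp":[0.026,0.0,0.0],"rotation":[0.0,0.0,0.0],"claw":0},{"dp":[0.012,0.0,0.0],"rotation":[0.0,0.0,0.0],"claw":0},{"dp":[0.011,0.0,0.0],"rotation":[0.0,0.0,0.0],"claw":0}]
[{"dp":[0.012,0.0,0.0],"rotation":[0.0,0.0,0.0],"claw":0}]
```

View pics/w5.png

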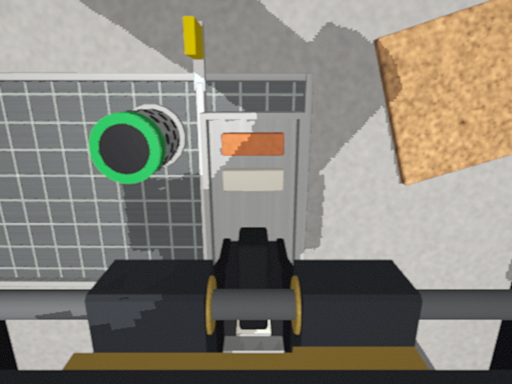

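The boat is parallel to the bay and centred over it: the bay spans columns 205–305 and the boat 203–302. Lowering it.

Call:
jog_arm:
  motion:
    - {"dp": [0.035, 0, 0.001], "rotation": [0, 0, 0], "claw": 0}
    - {"dp": [0.035, 0, 0.001], "rotation": [0, 0, 0], "claw": 0}
    - {"dp": [0.02, 0, 0], "rotation": [0, 0, 0], "claw": 0}
    - {"dp": [0.012, 0, 0], "rotation": [0, 0, 0], "claw": 0}
    - {"dp": [0.004, 0, 0], "rotation": [0, 0, 0], "claw": 0}

```text
time: 14.15
eef_pos: [0.6095, 0.3036, 0.0443]
eef_rot: [[0.0, 0.157, 0.988], [-0.004, 0.988, -0.157], [-1.0, -0.004, 0.001]]
contact_force: [-0.1, 0.1, -2.3]
opening: 0.159
```

Call:
jog_arm:
  motion:
    - {"dp": [0.003, 0, 0], "rotation": [0, 0, 0], "claw": 0}
    - {"dp": [0.002, 0, 0], "rotation": [0, 0, 0], "claw": 0}
    - {"dp": [0, 0, 0], "rotation": [0, 0, 0], "claw": 0}
    - {"dp": [0, 0, 0], "rotation": [0, 0, 0], "claw": 0}

```text
time: 14.55
eef_pos: [0.6102, 0.3045, 0.0412]
eef_rot: [[0.003, 0.156, 0.988], [-0.002, 0.988, -0.156], [-1.0, -0.001, 0.003]]
contact_force: [0.1, -0.1, -2.2]
opening: 0.154
```

Not in contact yet (-2.2 N is the boat's weight).

Call:
jog_arm:
  motion:
    - {"dp": [0.002, 0, 0], "rotation": [0, 0, 0], "claw": 0}
    - {"dp": [0.001, 0, 0], "rotation": [0, 0, 0], "claw": 0}
    - {"dp": [0, 0, 0], "rotation": [0, 0, 0], "claw": 0}

```text
time: 14.85
eef_pos: [0.6103, 0.3045, 0.0391]
eef_rot: [[0.003, 0.156, 0.988], [-0.002, 0.988, -0.156], [-1.0, -0.001, 0.004]]
contact_force: [-2.7, -0.4, 5.0]
opening: 0.16
```

Call:
jog_arm:
  motion:
    - {"dp": [0.001, 0, 0], "rotation": [0, 0, 0], "claw": 0}
    - {"dp": [0, 0, 0], "rotation": [0, 0, 0], "claw": 0}
    - {"dp": [0, 0, 0], "rotation": [0, 0, 0], "claw": 0}

```text
time: 15.15
eef_pos: [0.6104, 0.3046, 0.0391]
eef_rot: [[0.004, 0.156, 0.988], [-0.002, 0.988, -0.156], [-1.0, -0.001, 0.004]]
contact_force: [-3.1, -0.5, 9.6]
opening: 0.156
```

Contact is firm. Release, rise and go to red.

Call:
jog_arm:
  motion:
    - {"dp": [-0.001, 0, 0], "rotation": [0, 0, 0], "claw": 0.35}
    - {"dp": [0, 0, 0], "rotation": [0, 0, 0], "claw": 0.35}
    - {"dp": [0, 0, 0], "rotation": [0, 0, 0], "claw": 0.35}
    - {"dp": [0, 0, 0], "rotation": [0, 0, 0], "claw": 0.35}
    - {"dp": [-0.02, 0, 0], "rotation": [0, 0, 0], "claw": 0.35}

```text
time: 15.65
eef_pos: [0.6078, 0.3028, 0.0539]
eef_rot: [[-0.005, 0.157, 0.988], [-0.007, 0.988, -0.157], [-1.0, -0.007, -0.003]]
contact_force: [0.3, -0.3, -1.1]
opening: 0.341
```

Call:
jog_arm:
  motion:
    - {"dp": [-0.03, 0, 0], "rotation": [0, 0, 0], "claw": 0.4}
    - {"dp": [-0.045, 0, 0], "rotation": [0, 0, 0], "claw": 0.6}
    - {"dp": [-0.045, 0, 0], "rotation": [0, 0, 0], "claw": 1}
    - {"dp": [-0.045, 0, 0], "rotation": [0, 0, 0], "claw": 1}
    - {"dp": [0, 0, 0], "rotation": [0, 0, 0], "claw": 1}

```text
time: 16.15
eef_pos: [0.613, 0.3063, 0.231]
eef_rot: [[0.015, 0.156, 0.988], [0.005, 0.988, -0.156], [-1.0, 0.007, 0.014]]
contact_force: [0.2, -0.3, 0.7]
opening: 0.676
```

```bash
python3 - <<'E'
from m import *
s=ctrl.sense();print(s['time'],s['eef_pos'],s['contact_force'],s['opening'])
shot('top');shot('wrist')
for c,l in [('top','boat'),('wrist','boat'),('wrist','can_green'),('wrist','post'),('top','post'),('top','can_green')]:
    print(c,l,[(np.round(r['centre'],3),round(r['p'],2)) for r in ctrl.tip_of(c,l)][:4])
plan([(.50,.05,.24,30),(0.387,-.234,.16,81)])
E
```

```text
16.15 [0.613  0.3063 0.231 ] [ 0.2102 -0.3014  0.7248] 0.6761819321008192
top boat [(array([0.612, 0.302, 0.005]), 0.79)]
wrist boat [(array([0.611, 0.303, 0.005]), 0.68), (array([0.593, 0.185, 0.003]), 0.58)]
wrist can_green [(array([0.551, 0.225, 0.006]), 0.81)]
wrist post [(array([0.523, 0.064, 0.003]), 0.78)]
top post [(array([0.526, 0.065, 0.008]), 0.63)]
top can_green []
[{"dp":[-0.003,-0.045,-0.011],"rotation":[-0.113,0.0,0.001],"claw":1.0},{"dp":[-0.003,-0.043,-0.016],"rotation":[-0.114,0.0,0.001],"claw":1.0},{"dp":[-0.003,-0.041,-0.021],"rotation":[-0.113,0.0,0.001],"claw":1.0},{"dp":[-0.003,-0.038,-0.026],"rotation":[-0.114,0.0,0.0],"claw":1.0},{"dp":[-0.003,-0.035,-0.03],"rotation":[-0.113,-0.001,0.001],"claw":1.0}]
[{"dp":[-0.004,-0.032,-0.034],"rotation":[-0.114,0.0,0.0],"claw":1.0},{"dp":[0.011,-0.027,-0.034],"rotation":[-0.127,0.0,0.0],"claw":1.0},{"dp":[0.012,-0.023,-0.037],"rotation":[-0.127,0.0,0.0],"claw":1.0},{"dp":[0.011,-0.017,-0.04],"rotation":[-0.127,0.0,0.0],"claw":1.0},{"dp":[0.012,-0.012,-0.042],"rotation":[-0.127,0.0,0.0],"claw":1.0}]
[{"dp":[0.011,-0.007,-0.043],"rotation":[-0.127,0.0,0.0],"claw":1.0},{"dp":[0.012,-0.002,-0.044],"rotation":[-0.127,0.0,0.0],"claw":1.0},{"dp":[0.011,0.004,-0.043],"rotation":[-0.128,0.0,0.0],"claw":1.0}]
```

The boat reads (0.611, 0.303), in place. On to red.

Call:
jog_arm:
  motion:
    - {"dp": [-0.003, -0.045, -0.011], "rotation": [-0.113, 0, 0], "claw": 1}
    - {"dp": [-0.003, -0.043, -0.016], "rotation": [-0.114, 0, 0], "claw": 1}
    - {"dp": [-0.003, -0.041, -0.021], "rotation": [-0.113, 0, 0], "claw": 1}
    - {"dp": [-0.003, -0.038, -0.026], "rotation": [-0.114, 0, 0], "claw": 1}
    - {"dp": [-0.003, -0.035, -0.03], "rotation": [-0.113, 0, 0], "claw": 1}

```text
time: 17.05
eef_pos: [0.5174, 0.0914, 0.2373]
eef_rot: [[0.001, -0.403, 0.915], [-0.003, 0.915, 0.403], [-1.0, -0.003, -0.001]]
contact_force: [0.6, -0.9, -0.1]
opening: 1.0
```

Call:
jog_arm:
  motion:
    - {"dp": [-0.004, -0.032, -0.034], "rotation": [-0.114, 0, 0], "claw": 1}
    - {"dp": [0.011, -0.027, -0.034], "rotation": [-0.127, 0, 0], "claw": 1}
    - {"dp": [0.012, -0.023, -0.037], "rotation": [-0.127, 0, 0], "claw": 1}
    - {"dp": [0.011, -0.017, -0.04], "rotation": [-0.127, 0, 0], "claw": 1}
    - {"dp": [0.012, -0.012, -0.042], "rotation": [-0.127, 0, 0], "claw": 1}

```text
time: 17.55
eef_pos: [0.4346, -0.1131, 0.1957]
eef_rot: [[0.002, -0.861, 0.508], [-0.003, 0.508, 0.861], [-1.0, -0.003, -0.002]]
contact_force: [0.7, -1.3, 0.2]
opening: 1.002
```

Call:
jog_arm:
  motion:
    - {"dp": [0.011, -0.007, -0.043], "rotation": [-0.127, 0, 0], "claw": 1}
    - {"dp": [0.012, -0.002, -0.044], "rotation": [-0.127, 0, 0], "claw": 1}
    - {"dp": [0.011, 0.004, -0.043], "rotation": [-0.128, 0, 0], "claw": 1}
    - {"dp": [0, 0, 0], "rotation": [0, 0, 0], "claw": 1}
    - {"dp": [0, 0, 0], "rotation": [0, 0, 0], "claw": 1}

```text
time: 18.05
eef_pos: [0.3883, -0.2314, 0.1627]
eef_rot: [[0.0, -0.986, 0.168], [-0.003, 0.168, 0.986], [-1.0, -0.001, -0.003]]
contact_force: [-0.2, 0.2, 0.8]
opening: 1.0
```

```bash
python3 - <<'E'
from m import *
s=ctrl.sense();print(s['time'],s['eef_pos'],s['eef_rot'],s['opening'])
shot('wrist','w6.png')
print([(np.round(r['centre'],3),round(r['p'],2)) for r in ctrl.tip_of('wrist','can_red')][:4])
plan([(0.387,-.234,.05,81,1,.04),(0.387,-.234,.036,81)])
E
```

```text
18.05 [ 0.3883 -0.2314  0.1627] [[ 0.0003 -0.9857  0.1684]
 [-0.0026  0.1684  0.9857]
 [-1.     -0.0007 -0.0025]] 0.999526847297075
[(array([ 0.384, -0.233, -0.002]), 0.87)]
[{"dp":[0.038,0.001,-0.001],"rotation":[0.0,0.0,0.0],"claw":1},{"dp":[0.038,0.001,-0.001],"rotation":[-0.004,-0.001,0.001],"claw":1},{"dp":[0.037,0.0,-0.002],"rotation":[-0.005,-0.002,0.001],"claw":1},{"dp":[0.014,0.0,0.0],"rotation":[0.0,0.0,0.0],"claw":1.0}]
```

View pics/w6.png

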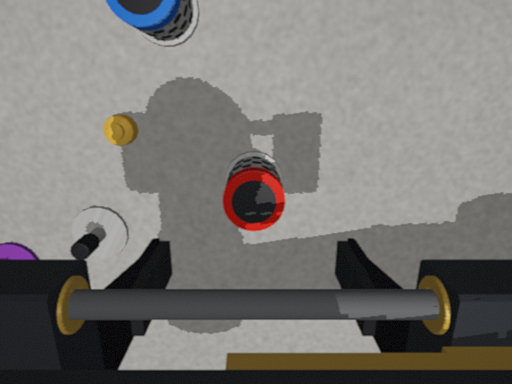

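Red is centred between the fingers: rim at (254,199), and the finger midline at column 254.

Call:
jog_arm:
  motion:
    - {"dp": [0.038, 0.001, -0.001], "rotation": [0, 0, 0], "claw": 1}
    - {"dp": [0.038, 0.001, -0.001], "rotation": [-0.004, 0, 0], "claw": 1}
    - {"dp": [0.03, 0, -0.001], "rotation": [-0.005, 0, 0], "claw": 1}
    - {"dp": [0.022, 0, 0], "rotation": [0, 0, 0], "claw": 1}
    - {"dp": [0, 0, 0], "rotation": [0, 0, 0], "claw": 1}

```text
time: 18.65
eef_pos: [0.3854, -0.2321, 0.0331]
eef_rot: [[-0.004, -0.988, 0.155], [-0.001, 0.155, 0.988], [-1.0, 0.004, -0.002]]
contact_force: [-1.2, -0.5, 0.5]
opening: 0.999
```

Call:
jog_arm:
  motion:
    - {"dp": [0, 0, 0], "rotation": [0, 0, 0], "claw": 0.2}
    - {"dp": [0, 0, 0], "rotation": [0, 0, 0], "claw": 0.2}
    - {"dp": [0, 0, 0], "rotation": [0, 0, 0], "claw": 0.2}
    - {"dp": [0, 0, 0], "rotation": [0, 0, 0], "claw": 0.2}
    - {"dp": [0, 0, 0], "rotation": [0, 0, 0], "claw": 0.2}
  grip_force: 30

```text
time: 19.15
eef_pos: [0.387, -0.2337, 0.0359]
eef_rot: [[0.003, -0.988, 0.156], [-0.003, 0.156, 0.988], [-1.0, -0.003, -0.003]]
contact_force: [0.4, 0.4, 0.3]
opening: 0.631
```

Call:
jog_arm:
  motion:
    - {"dp": [-0.02, 0, 0], "rotation": [0, 0, 0], "claw": 0.2}
    - {"dp": [-0.04, 0, 0], "rotation": [0, 0, 0], "claw": 0.2}
    - {"dp": [-0.04, 0, 0], "rotation": [0, 0, 0], "claw": 0.2}
    - {"dp": [-0.04, 0, 0], "rotation": [0, 0, 0], "claw": 0.2}
    - {"dp": [0, 0, 0], "rotation": [0, 0, 0], "claw": 0.2}

```text
time: 19.65
eef_pos: [0.3897, -0.2344, 0.1806]
eef_rot: [[0.014, -0.988, 0.156], [-0.006, 0.155, 0.988], [-1.0, -0.014, -0.004]]
contact_force: [0.8, -1.0, -2.7]
opening: 0.542
```

```bash
python3 - <<'E'
from m import *
s=ctrl.sense();print(s['time'],s['eef_pos'],s['opening'])
plan([(0.42,-.06,.22,81,.2),(0.5375,.144,.185,81,.2)])
E
```

```text
19.65 [ 0.3897 -0.2344  0.1806] 0.542320236659716
[{"dp":[-0.01,-0.001,0.044],"rotation":[0.0,-0.001,0.004],"claw":0.2},{"dp":[-0.01,-0.001,0.044],"rotation":[0.0,0.0,0.0],"claw":0.2},{"dp":[-0.01,-0.001,0.044],"rotation":[0.0,-0.002,0.005],"claw":0.2},{"dp":[-0.01,0.0,0.045],"rotation":[0.001,-0.001,0.005],"claw":0.2},{"dp":[0.007,-0.017,0.044],"rotation":[0.0,0.0,0.0],"claw":0.2}]
[{"dp":[0.007,-0.017,0.044],"rotation":[0.0,0.0,0.0],"claw":0.2},{"dp":[0.007,-0.017,0.044],"rotation":[0.0,0.0,0.0],"claw":0.2},{"dp":[0.007,-0.017,0.044],"rotation":[0.0,0.0,0.0],"claw":0.2},{"dp":[0.007,-0.016,0.044],"rotation":[0.0,0.0,0.0],"claw":0.2}]
```

Call:
jog_arm:
  motion:
    - {"dp": [-0.01, -0.001, 0.044], "rotation": [0, 0, 0], "claw": 0.2}
    - {"dp": [-0.01, -0.001, 0.044], "rotation": [0, 0, 0], "claw": 0.2}
    - {"dp": [-0.01, -0.001, 0.044], "rotation": [0, 0, 0], "claw": 0.2}
    - {"dp": [-0.01, 0, 0.045], "rotation": [0, 0, 0], "claw": 0.2}
    - {"dp": [0.007, -0.017, 0.044], "rotation": [0, 0, 0], "claw": 0.2}

```text
time: 20.15
eef_pos: [0.4398, -0.0163, 0.2088]
eef_rot: [[0.004, -0.988, 0.156], [-0.001, 0.156, 0.988], [-1.0, -0.004, -0.001]]
contact_force: [1.7, -0.6, -2.6]
opening: 0.546
```

Call:
jog_arm:
  motion:
    - {"dp": [0.007, -0.017, 0.044], "rotation": [0, 0, 0], "claw": 0.2}
    - {"dp": [0.007, -0.017, 0.044], "rotation": [0, 0, 0], "claw": 0.2}
    - {"dp": [0.007, -0.017, 0.044], "rotation": [0, 0, 0], "claw": 0.2}
    - {"dp": [0.007, -0.016, 0.044], "rotation": [0, 0, 0], "claw": 0.2}
    - {"dp": [0, 0, 0], "rotation": [0, 0, 0], "claw": 0.2}

```text
time: 20.65
eef_pos: [0.5358, 0.1493, 0.176]
eef_rot: [[-0.001, -0.988, 0.153], [-0.003, 0.153, 0.988], [-1.0, 0.0, -0.003]]
contact_force: [-0.5, -1.0, -3.3]
opening: 0.549
```

Call:
jog_arm:
  motion:
    - {"dp": [0, 0, 0], "rotation": [0, 0, 0], "claw": 0.2}
    - {"dp": [0, 0, 0], "rotation": [0, 0, 0], "claw": 0.2}

```text
time: 20.85
eef_pos: [0.5333, 0.1444, 0.1783]
eef_rot: [[-0.001, -0.988, 0.157], [-0.004, 0.157, 0.988], [-1.0, 0.001, -0.004]]
contact_force: [-0.3, -0.1, -3.3]
opening: 0.544
```

```bash
python3 - <<'E'
from m import *
s=ctrl.sense();print(s['time'],s['eef_pos'],s['eef_rot'],s['opening'])
shot('scene','s2.png');shot('wrist','w7.png')
for c in ('scene','wrist'):
  for l in ('can_red','can_green','post'): print(c,l,[(np.round(r['centre'],3),round(r['p'],2)) for r in ctrl.tip_of(c,l)][:3])
a=cv2.imread('pics/s2.png')[120:290,250:470];b=cv2.imread('pics/w7.png')
cv2.imwrite('pics/c7.png',np.hstack([cv2.resize(a,None,fx=1.8,fy=1.8,interpolation=2)[:306],cv2.resize(b,(400,306))]))
plan([(0.5375,.144,.06,81,.2,.03)])
E
```

```text
20.85 [0.5333 0.1444 0.1783] [[-0.0012 -0.9876  0.157 ]
 [-0.0038  0.157   0.9876]
 [-1.      0.0006 -0.004 ]] 0.543660884104318
scene can_red [(array([0.536, 0.14 , 0.126]), 0.76)]
scene can_green [(array([0.55 , 0.223, 0.007]), 0.83)]
scene post [(array([0.524, 0.066, 0.003]), 0.6)]
wrist can_red [(array([0.532, 0.147, 0.129]), 0.81)]
wrist can_green []
wrist post [(array([0.519, 0.063, 0.004]), 0.94), (array([0.594, 0.181, 0.001]), 0.58), (array([0.533, 0.144, 0.127]), 0.39)]
[{"dp":[0.03,-0.001,0.0],"rotation":[0.0,0.0,0.0],"claw":0.2},{"dp":[0.03,-0.001,0.0],"rotation":[0.0,0.0,0.0],"claw":0.2},{"dp":[0.03,0.0,0.0],"rotation":[0.0,0.0,0.0],"claw":0.2},{"dp":[0.03,-0.001,0.0],"rotation":[0.0,0.0,0.0],"claw":0.2}]
```

View pics/c7.png

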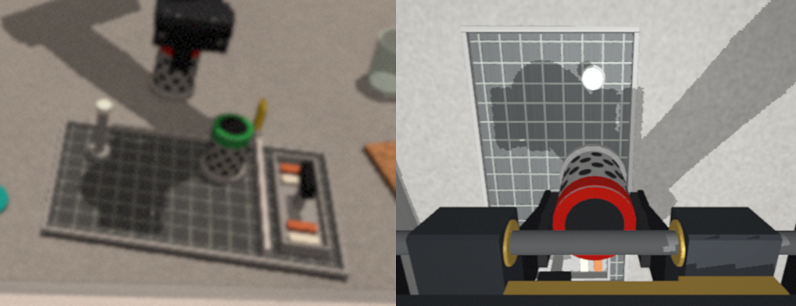

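The red canister hangs upright, but it slid about 15 mm before the grip closed: its bottom is now about 0.051 below the TCP. The boat lies flat in its bay. Lowering with guarded steps.

Call:
jog_arm:
  motion:
    - {"dp": [0.03, -0.002, 0], "rotation": [0, 0, 0], "claw": 0.2}
    - {"dp": [0.03, -0.002, 0], "rotation": [0, 0, 0], "claw": 0.2}
    - {"dp": [0.03, 0, 0], "rotation": [0, 0, 0], "claw": 0.2}
    - {"dp": [0.015, 0, 0], "rotation": [0, 0, 0], "claw": 0.2}
    - {"dp": [0, 0, 0], "rotation": [0, 0, 0], "claw": 0.2}

```text
time: 21.75
eef_pos: [0.5368, 0.1433, 0.072]
eef_rot: [[-0.004, -0.988, 0.157], [-0.005, 0.157, 0.988], [-1.0, 0.003, -0.006]]
contact_force: [-0.7, -0.0, -3.1]
opening: 0.541
```

Call:
jog_arm:
  motion:
    - {"dp": [0.004, 0, 0], "rotation": [0, 0, 0], "claw": 0.2}
    - {"dp": [0.003, 0, 0], "rotation": [0, 0, 0], "claw": 0.2}
    - {"dp": [0.002, 0, 0], "rotation": [0, 0, 0], "claw": 0.2}
    - {"dp": [0, 0, 0], "rotation": [0, 0, 0], "claw": 0.2}

```text
time: 22.15
eef_pos: [0.5387, 0.1444, 0.0659]
eef_rot: [[0.002, -0.988, 0.156], [-0.002, 0.156, 0.988], [-1.0, -0.003, -0.002]]
contact_force: [-0.1, 0.1, -2.9]
opening: 0.544
```

Call:
jog_arm:
  motion:
    - {"dp": [0.003, 0, 0], "rotation": [0, 0, 0], "claw": 0.2}
    - {"dp": [0.002, 0, 0], "rotation": [0, 0, 0], "claw": 0.2}
    - {"dp": [0, 0, 0], "rotation": [0, 0, 0], "claw": 0.2}

```text
time: 22.45
eef_pos: [0.5383, 0.1442, 0.0601]
eef_rot: [[0.001, -0.988, 0.156], [-0.003, 0.156, 0.988], [-1.0, -0.001, -0.003]]
contact_force: [0.4, 0.2, -3.2]
opening: 0.547
```

Call:
jog_arm:
  motion:
    - {"dp": [0.002, 0, 0], "rotation": [0, 0, 0], "claw": 0.2}
    - {"dp": [0.001, 0, 0], "rotation": [0, 0, 0], "claw": 0.2}
    - {"dp": [0, 0, 0], "rotation": [0, 0, 0], "claw": 0.2}

```text
time: 22.75
eef_pos: [0.5384, 0.1442, 0.0572]
eef_rot: [[0.001, -0.988, 0.156], [-0.003, 0.156, 0.988], [-1.0, -0.002, -0.003]]
contact_force: [-0.2, 0.1, -3.0]
opening: 0.545
```

Call:
jog_arm:
  motion:
    - {"dp": [0.001, 0, 0], "rotation": [0, 0, 0], "claw": 0.2}
    - {"dp": [0, 0, 0], "rotation": [0, 0, 0], "claw": 0.2}

```text
time: 22.95
eef_pos: [0.5385, 0.1443, 0.0563]
eef_rot: [[0.001, -0.988, 0.156], [-0.003, 0.156, 0.988], [-1.0, -0.002, -0.003]]
contact_force: [-0.2, 0.1, -2.6]
opening: 0.546
```

Call:
jog_arm:
  motion:
    - {"dp": [0.001, 0, 0], "rotation": [0, 0, 0], "claw": 0.2}
    - {"dp": [0.001, 0, 0], "rotation": [0, 0, 0], "claw": 0.2}
    - {"dp": [0, 0, 0], "rotation": [0, 0, 0], "claw": 0.2}

```text
time: 23.25
eef_pos: [0.5387, 0.1441, 0.0558]
eef_rot: [[0.002, -0.988, 0.156], [-0.003, 0.156, 0.988], [-1.0, -0.002, -0.003]]
contact_force: [-1.8, -1.5, 6.2]
opening: 0.544
```

Call:
jog_arm:
  motion:
    - {"dp": [0.001, 0, 0], "rotation": [0, 0, 0], "claw": 0.2}
    - {"dp": [0, 0, 0], "rotation": [0, 0, 0], "claw": 0.2}

```text
time: 23.45
eef_pos: [0.5388, 0.1439, 0.0557]
eef_rot: [[0.002, -0.988, 0.155], [-0.004, 0.155, 0.988], [-1.0, -0.003, -0.003]]
contact_force: [-2.9, -1.4, 11.2]
opening: 0.542
```

Call:
jog_arm:
  motion:
    - {"dp": [-0.002, 0, 0], "rotation": [0, 0, 0], "claw": 0.2}
    - {"dp": [0, 0, 0], "rotation": [0, 0, 0], "claw": 0.75}
    - {"dp": [0, 0, 0], "rotation": [0, 0, 0], "claw": 0.75}
    - {"dp": [0, 0, 0], "rotation": [0, 0, 0], "claw": 0.75}
    - {"dp": [0, 0, 0], "rotation": [0, 0, 0], "claw": 0.75}

```text
time: 23.95
eef_pos: [0.5387, 0.1444, 0.0554]
eef_rot: [[0.002, -0.988, 0.156], [-0.003, 0.156, 0.988], [-1.0, -0.002, -0.002]]
contact_force: [0.0, -0.9, 0.5]
opening: 0.737
```

Call:
jog_arm:
  motion:
    - {"dp": [-0.02, 0, 0], "rotation": [0, 0, 0], "claw": 0.8}
    - {"dp": [-0.04, 0, 0], "rotation": [0, 0, 0], "claw": 0.9}
    - {"dp": [-0.045, 0, 0], "rotation": [0, 0, 0], "claw": 1}
    - {"dp": [-0.045, 0, 0], "rotation": [0, 0, 0], "claw": 1}
    - {"dp": [0, 0, 0], "rotation": [0, 0, 0], "claw": 1}

```text
time: 24.45
eef_pos: [0.5423, 0.1462, 0.2129]
eef_rot: [[0.015, -0.988, 0.155], [0.003, 0.155, 0.988], [-1.0, -0.015, 0.005]]
contact_force: [0.7, 0.5, 0.0]
opening: 0.984
```

Call:
jog_arm:
  motion:
    - {"dp": [0, 0, 0], "rotation": [0, 0, 0], "claw": 1}
    - {"dp": [0, 0, 0], "rotation": [0, 0, 0], "claw": 1}

```text
time: 24.65
eef_pos: [0.5374, 0.1444, 0.2041]
eef_rot: [[-0.001, -0.988, 0.157], [-0.004, 0.157, 0.988], [-1.0, 0.0, -0.004]]
contact_force: [-0.1, -0.9, -0.4]
opening: 0.998
```

```bash
python3 - <<'E'
from m import *
s=ctrl.sense();print(s['time'],s['eef_pos'],s['opening'])
shot('scene');shot('top');shot('wrist')
for c in ('scene','top','wrist'):
  for l in ('can_red','can_green','post'): print(c,l,[(np.round(r['centre'],3),round(r['p'],2)) for r in ctrl.tip_of(c,l)][:3])
plan([(.46,-.1,.23,36),(0.435,-.39,.16,-9)])
E
```

```text
24.65 [0.5374 0.1444 0.2041] 0.9979146534437424
scene can_red [(array([0.541, 0.142, 0.007]), 0.6)]
scene can_green [(array([0.55 , 0.225, 0.006]), 0.57)]
scene post [(array([0.523, 0.064, 0.004]), 0.74)]
top can_red [(array([0.539, 0.141, 0.006]), 0.77), (array([ 0.59 ,  0.177, -0.   ]), 0.26)]
top can_green [(array([0.549, 0.23 , 0.009]), 0.51)]
top post [(array([0.526, 0.068, 0.004]), 0.66)]
wrist can_red []
wrist can_green [(array([0.552, 0.225, 0.005]), 0.78)]
wrist post [(array([0.522, 0.064, 0.001]), 0.64)]
[{"dp":[-0.004,0.007,-0.042],"rotation":[0.131,0.0,0.0],"claw":1.0},{"dp":[-0.004,0.001,-0.043],"rotation":[0.131,0.0,0.001],"claw":1.0},{"dp":[-0.004,-0.005,-0.043],"rotation":[0.131,0.0,0.0],"claw":1.0},{"dp":[-0.004,-0.01,-0.041],"rotation":[0.131,0.0,0.001],"claw":1.0},{"dp":[-0.004,-0.016,-0.04],"rotation":[0.131,-0.001,0.001],"claw":1.0}]
[{"dp":[-0.004,-0.021,-0.038],"rotation":[0.131,-0.001,0.0],"claw":1.0},{"dp":[0.01,-0.031,-0.027],"rotation":[0.112,0.0,0.0],"claw":1.0},{"dp":[0.01,-0.034,-0.024],"rotation":[0.112,0.0,0.0],"claw":1.0},{"dp":[0.01,-0.037,-0.019],"rotation":[0.112,0.0,0.0],"claw":1.0},{"dp":[0.01,-0.039,-0.015],"rotation":[0.112,0.0,0.0],"claw":1.0}]
[{"dp":[0.01,-0.04,-0.011],"rotation":[0.112,0.0,0.0],"claw":1.0},{"dp":[0.01,-0.041,-0.007],"rotation":[0.112,0.0,0.0],"claw":1.0},{"dp":[0.01,-0.041,-0.001],"rotation":[0.113,0.0,0.0],"claw":1.0}]
```

Red stands midway: it reads (0.539, 0.142) against a midpoint of (0.5375, 0.144). Next, blue.

Call:
jog_arm:
  motion:
    - {"dp": [-0.004, 0.007, -0.042], "rotation": [0.131, 0, 0], "claw": 1}
    - {"dp": [-0.004, 0.001, -0.043], "rotation": [0.131, 0, 0], "claw": 1}
    - {"dp": [-0.004, -0.005, -0.043], "rotation": [0.131, 0, 0], "claw": 1}
    - {"dp": [-0.004, -0.01, -0.041], "rotation": [0.131, 0, 0], "claw": 1}
    - {"dp": [-0.004, -0.016, -0.04], "rotation": [0.131, 0, 0], "claw": 1}

```text
time: 25.75
eef_pos: [0.4724, -0.0606, 0.2263]
eef_rot: [[0.002, -0.685, 0.729], [-0.003, 0.729, 0.685], [-1.0, -0.003, -0.0]]
contact_force: [-0.1, -0.8, 0.8]
opening: 0.999
```

Call:
jog_arm:
  motion:
    - {"dp": [-0.004, -0.021, -0.038], "rotation": [0.131, 0, 0], "claw": 1}
    - {"dp": [0.01, -0.031, -0.027], "rotation": [0.112, 0, 0], "claw": 1}
    - {"dp": [0.01, -0.034, -0.024], "rotation": [0.112, 0, 0], "claw": 1}
    - {"dp": [0.01, -0.037, -0.019], "rotation": [0.112, 0, 0], "claw": 1}
    - {"dp": [0.01, -0.039, -0.015], "rotation": [0.112, 0, 0], "claw": 1}

```text
time: 26.25
eef_pos: [0.4459, -0.2679, 0.1904]
eef_rot: [[0.003, -0.175, 0.985], [-0.003, 0.985, 0.175], [-1.0, -0.003, 0.002]]
contact_force: [1.5, 0.9, -0.7]
opening: 0.997
```

Call:
jog_arm:
  motion:
    - {"dp": [0.01, -0.04, -0.011], "rotation": [0.112, 0, 0], "claw": 1}
    - {"dp": [0.01, -0.041, -0.007], "rotation": [0.112, 0, 0], "claw": 1}
    - {"dp": [0.01, -0.041, -0.001], "rotation": [0.113, 0, 0], "claw": 1}
    - {"dp": [0, 0, 0], "rotation": [0, 0, 0], "claw": 1}
    - {"dp": [0, 0, 0], "rotation": [0, 0, 0], "claw": 1}

```text
time: 26.75
eef_pos: [0.4349, -0.3907, 0.16]
eef_rot: [[0.0, 0.158, 0.987], [-0.002, 0.987, -0.158], [-1.0, -0.002, 0.001]]
contact_force: [-0.0, -0.2, -0.5]
opening: 1.001
```

```bash
python3 - <<'E'
from m import *
s=ctrl.sense();print(s['time'],s['eef_pos'],s['eef_rot'],s['opening'])
shot('wrist','w8.png')
print([(np.round(r['centre'],3),round(r['p'],2)) for r in ctrl.tip_of('wrist','can_blue')][:4])
im=cv2.cvtColor(ctrl.capture('wrist'),cv2.COLOR_RGB2HSV)
m=cv2.inRange(im,(100,150,60),(125,255,255));n,_,st,ce=cv2.connectedComponentsWithStats(m)
for i in range(1,n):
    if st[i,4]>200:
        x,y,w,h,a=st[i];print(st[i],ray('wrist',x+w/2,y+w/2,.075))
plan([(0.435,-.39,.036,-9,1,.04)])
E
```

```text
26.75 [ 0.4349 -0.3907  0.16  ] [[ 0.0003  0.1581  0.9874]
 [-0.002   0.9874 -0.1581]
 [-1.     -0.002   0.0006]] 1.0010189693809937
[(array([ 0.437, -0.392, -0.002]), 0.88)]
[  0 143  15  44 332] [ 0.3671 -0.5607  0.075 ]
[ 221  172   61   63 1646] [ 0.4345 -0.3903  0.075 ]
[{"dp":[0.031,0.0,0.0],"rotation":[0.0,0.0,0.0],"claw":1},{"dp":[0.031,0.0,0.0],"rotation":[0.0,0.0,0.0],"claw":1},{"dp":[0.032,0.0,-0.001],"rotation":[0.0,0.0,0.0],"claw":1},{"dp":[0.031,-0.001,0.0],"rotation":[0.001,0.003,0.003],"claw":1}]
```

Call:
jog_arm:
  motion:
    - {"dp": [0.036, 0, 0], "rotation": [0, 0, 0], "claw": 1}
    - {"dp": [0.036, 0, 0], "rotation": [0, 0, 0], "claw": 0.9}
    - {"dp": [0.03, 0, 0], "rotation": [0, 0, 0], "claw": 0.85}
    - {"dp": [0.022, 0, 0], "rotation": [0, 0, 0], "claw": 0.8}
    - {"dp": [0, 0, 0], "rotation": [0, 0, 0], "claw": 0.8}

```text
time: 27.4
eef_pos: [0.4343, -0.388, 0.0343]
eef_rot: [[-0.004, 0.155, 0.988], [0.0, 0.988, -0.155], [-1.0, -0.0, -0.004]]
contact_force: [0.6, 1.0, -1.6]
opening: 0.821
```

Call:
jog_arm:
  motion:
    - {"dp": [0, 0, 0], "rotation": [0, 0, 0], "claw": 0.2}
    - {"dp": [0, 0, 0], "rotation": [0, 0, 0], "claw": 0.2}
    - {"dp": [0, 0, 0], "rotation": [0, 0, 0], "claw": 0.2}
    - {"dp": [0, 0, 0], "rotation": [0, 0, 0], "claw": 0.2}
    - {"dp": [0, 0, 0], "rotation": [0, 0, 0], "claw": 0.2}

```text
time: 27.9
eef_pos: [0.4366, -0.3909, 0.0383]
eef_rot: [[0.004, 0.156, 0.988], [-0.004, 0.988, -0.156], [-1.0, -0.004, 0.005]]
contact_force: [0.1, 0.0, 5.6]
opening: 0.545
```

Call:
jog_arm:
  motion:
    - {"dp": [0, 0, 0], "rotation": [0, 0, 0], "claw": 0.2}
    - {"dp": [0, 0, 0], "rotation": [0, 0, 0], "claw": 0.2}
    - {"dp": [0, 0, 0], "rotation": [0, 0, 0], "claw": 0.2}
    - {"dp": [-0.005, 0, 0], "rotation": [0, 0, 0], "claw": 0.2}
    - {"dp": [0, 0, 0], "rotation": [0, 0, 0], "claw": 0.2}

```text
time: 28.4
eef_pos: [0.4355, -0.39, 0.0418]
eef_rot: [[0.001, 0.157, 0.988], [-0.002, 0.988, -0.157], [-1.0, -0.002, 0.002]]
contact_force: [-0.1, 0.0, -2.2]
opening: 0.548
```

Call:
jog_arm:
  motion:
    - {"dp": [-0.02, 0, 0], "rotation": [0, 0, 0], "claw": 0.2}
    - {"dp": [-0.04, 0, 0], "rotation": [0, 0, 0], "claw": 0.2}
    - {"dp": [-0.04, 0, 0], "rotation": [0, 0, 0], "claw": 0.2}
    - {"dp": [-0.04, 0, 0], "rotation": [0, 0, 0], "claw": 0.2}
    - {"dp": [0, 0, 0], "rotation": [0, 0, 0], "claw": 0.2}

```text
time: 28.9
eef_pos: [0.4383, -0.3919, 0.1879]
eef_rot: [[0.012, 0.156, 0.988], [-0.01, 0.988, -0.156], [-1.0, -0.008, 0.013]]
contact_force: [1.1, -1.1, -1.8]
opening: 0.543
```

Call:
jog_arm:
  motion:
    - {"dp": [0, 0, 0], "rotation": [0, 0, 0], "claw": 0.2}
    - {"dp": [0, 0, 0], "rotation": [0, 0, 0], "claw": 0.2}

```text
time: 29.1
eef_pos: [0.4342, -0.3889, 0.1795]
eef_rot: [[-0.002, 0.157, 0.988], [0.0, 0.988, -0.157], [-1.0, -0.0, -0.002]]
contact_force: [0.1, -0.4, -2.8]
opening: 0.55
```

```bash
python3 - <<'E'
from m import *
s=ctrl.sense();print(s['time'],s['eef_pos'],s['opening'])
shot('scene')
print([(np.round(r['centre'],3),round(r['p'],2)) for r in ctrl.tip_of('scene','can_blue')][:4])
plan([(.5,-.2,.22,-9,.2),(0.635,.211,.19,-9,.2)])
E
```

```text
29.1 [ 0.4342 -0.3889  0.1795] 0.5502333117661592
[(array([ 0.435, -0.388,  0.141]), 0.66)]
[{"dp":[-0.008,0.039,0.007],"rotation":[0.0,0.0,0.0],"claw":0.2},{"dp":[-0.008,0.04,0.007],"rotation":[0.0,0.0,0.0],"claw":0.2},{"dp":[-0.008,0.039,0.007],"rotation":[0.0,0.0,0.0],"claw":0.2},{"dp":[-0.008,0.04,0.007],"rotation":[0.0,0.0,0.0],"claw":0.2},{"dp":[-0.009,0.039,0.007],"rotation":[0.0,0.0,0.0],"claw":0.2}]
[{"dp":[0.003,0.043,0.007],"rotation":[0.0,0.0,0.0],"claw":0.2},{"dp":[0.003,0.043,0.007],"rotation":[0.0,0.0,0.0],"claw":0.2},{"dp":[0.003,0.043,0.007],"rotation":[0.0,0.0,0.0],"claw":0.2},{"dp":[0.003,0.043,0.007],"rotation":[0.0,0.0,0.0],"claw":0.2},{"dp":[0.003,0.043,0.007],"rotation":[0.0,0.0,0.0],"claw":0.2}]
[{"dp":[0.003,0.042,0.007],"rotation":[0.0,0.0,0.0],"claw":0.2},{"dp":[0.003,0.043,0.007],"rotation":[0.0,0.0,0.0],"claw":0.2},{"dp":[0.003,0.042,0.007],"rotation":[0.0,0.0,0.0],"claw":0.2},{"dp":[0.003,0.043,0.006],"rotation":[0.0,0.0,0.0],"claw":0.2},{"dp":[0.003,0.042,0.007],"rotation":[0.0,0.0,0.0],"claw":0.2}]
```

Call:
jog_arm:
  motion:
    - {"dp": [-0.008, 0.039, 0.007], "rotation": [0, 0, 0], "claw": 0.2}
    - {"dp": [-0.008, 0.04, 0.007], "rotation": [0, 0, 0], "claw": 0.2}
    - {"dp": [-0.008, 0.039, 0.007], "rotation": [0, 0, 0], "claw": 0.2}
    - {"dp": [-0.008, 0.04, 0.007], "rotation": [0, 0, 0], "claw": 0.2}
    - {"dp": [-0.009, 0.039, 0.007], "rotation": [0, 0, 0], "claw": 0.2}

```text
time: 29.7
eef_pos: [0.5005, -0.199, 0.221]
eef_rot: [[-0.002, 0.157, 0.988], [-0.002, 0.988, -0.157], [-1.0, -0.002, -0.001]]
contact_force: [-0.1, -0.3, -3.1]
opening: 0.544
```

Call:
jog_arm:
  motion:
    - {"dp": [0.003, 0.043, 0.007], "rotation": [0, 0, 0], "claw": 0.2}
    - {"dp": [0.003, 0.043, 0.007], "rotation": [0, 0, 0], "claw": 0.2}
    - {"dp": [0.003, 0.043, 0.007], "rotation": [0, 0, 0], "claw": 0.2}
    - {"dp": [0.003, 0.043, 0.007], "rotation": [0, 0, 0], "claw": 0.2}
    - {"dp": [0.003, 0.043, 0.007], "rotation": [0, 0, 0], "claw": 0.2}

```text
time: 30.2
eef_pos: [0.5688, 0.0079, 0.2053]
eef_rot: [[-0.001, 0.156, 0.988], [-0.003, 0.988, -0.156], [-1.0, -0.004, -0.001]]
contact_force: [1.1, -0.5, -2.0]
opening: 0.541
```

Call:
jog_arm:
  motion:
    - {"dp": [0.003, 0.042, 0.007], "rotation": [0, 0, 0], "claw": 0.2}
    - {"dp": [0.003, 0.043, 0.007], "rotation": [0, 0, 0], "claw": 0.2}
    - {"dp": [0.003, 0.042, 0.007], "rotation": [0, 0, 0], "claw": 0.2}
    - {"dp": [0.003, 0.043, 0.006], "rotation": [0, 0, 0], "claw": 0.2}
    - {"dp": [0.003, 0.042, 0.007], "rotation": [0, 0, 0], "claw": 0.2}

```text
time: 30.7
eef_pos: [0.6355, 0.2118, 0.1893]
eef_rot: [[-0.002, 0.156, 0.988], [-0.004, 0.988, -0.156], [-1.0, -0.005, -0.001]]
contact_force: [1.2, -0.2, -2.0]
opening: 0.544
```

Call:
jog_arm:
  motion:
    - {"dp": [0, 0, 0], "rotation": [0, 0, 0], "claw": 0.2}
    - {"dp": [0, 0, 0], "rotation": [0, 0, 0], "claw": 0.2}
    - {"dp": [0, 0, 0], "rotation": [0, 0, 0], "claw": 0.2}

```text
time: 31.0
eef_pos: [0.6353, 0.2093, 0.1903]
eef_rot: [[-0.001, 0.157, 0.988], [-0.004, 0.988, -0.157], [-1.0, -0.004, -0.0]]
contact_force: [-0.3, -0.3, -2.7]
opening: 0.542
```

```bash
python3 - <<'E'
from m import *
s=ctrl.sense();print(s['time'],s['eef_pos'],s['eef_rot'],s['opening'])
shot('scene');shot('wrist','w9.png')
for c in ('scene','wrist'):
  for l in ('can_blue','can_green','can_red'): print(c,l,[(np.round(r['centre'],3),round(r['p'],2)) for r in ctrl.tip_of(c,l)][:3])
plan([(.635,.211,.06,-9,.2,.035)])
E
```

```text
31.0 [0.6353 0.2093 0.1903] [[-0.0007  0.157   0.9876]
 [-0.0041  0.9876 -0.157 ]
 [-1.     -0.0042 -0.    ]] 0.5416541249542639
scene can_blue [(array([0.633, 0.208, 0.152]), 0.75)]
scene can_green [(array([0.549, 0.222, 0.009]), 0.62)]
scene can_red [(array([0.542, 0.141, 0.003]), 0.94)]
wrist can_blue [(array([0.629, 0.208, 0.153]), 0.96), (array([0.526, 0.066, 0.003]), 0.37)]
wrist can_green [(array([0.551, 0.226, 0.005]), 0.76)]
wrist can_red [(array([0.539, 0.142, 0.004]), 0.86), (array([0.609, 0.305, 0.004]), 0.62)]
[{"dp":[0.033,0.0,0.0],"rotation":[0.0,0.0,0.0],"claw":0.2},{"dp":[0.033,0.0,0.0],"rotation":[0.0,0.0,0.0],"claw":0.2},{"dp":[0.033,0.001,-0.001],"rotation":[0.0,0.0,0.0],"claw":0.2},{"dp":[0.033,0.0,0.0],"rotation":[0.0,0.0,0.0],"claw":0.2}]
```

View pics/w9.png

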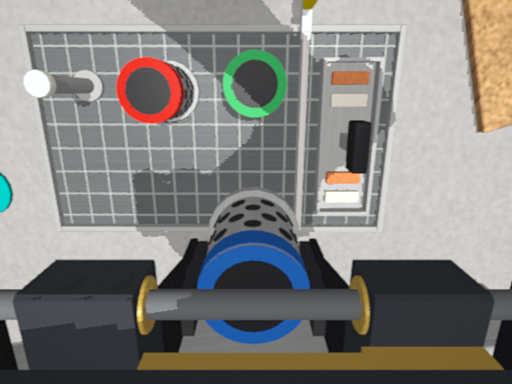

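Blue hangs upright directly behind green: both are at about column 254. Red, green, post and boat are all in order. Lowering.

Call:
jog_arm:
  motion:
    - {"dp": [0.036, 0.001, 0.001], "rotation": [0, 0, 0], "claw": 0.2}
    - {"dp": [0.036, 0.001, 0], "rotation": [0, 0, 0], "claw": 0.2}
    - {"dp": [0.036, 0, 0], "rotation": [0, 0, 0], "claw": 0.2}
    - {"dp": [0.022, 0, 0], "rotation": [0, 0, 0], "claw": 0.2}
    - {"dp": [0.008, 0, 0], "rotation": [0, 0, 0], "claw": 0.2}

```text
time: 31.9
eef_pos: [0.6357, 0.2106, 0.0503]
eef_rot: [[-0.004, 0.157, 0.988], [-0.005, 0.988, -0.157], [-1.0, -0.006, -0.003]]
contact_force: [-0.6, -0.8, -2.9]
opening: 0.538
```

Call:
jog_arm:
  motion:
    - {"dp": [0.003, 0, 0], "rotation": [0, 0, 0], "claw": 0.2}
    - {"dp": [0.002, 0, 0], "rotation": [0, 0, 0], "claw": 0.2}
    - {"dp": [0, 0, 0], "rotation": [0, 0, 0], "claw": 0.2}
    - {"dp": [0, 0, 0], "rotation": [0, 0, 0], "claw": 0.2}

```text
time: 32.3
eef_pos: [0.6381, 0.212, 0.0499]
eef_rot: [[0.004, 0.156, 0.988], [-0.002, 0.988, -0.156], [-1.0, -0.001, 0.004]]
contact_force: [-0.6, -0.6, -2.2]
opening: 0.543
```

Call:
jog_arm:
  motion:
    - {"dp": [0.001, 0, 0], "rotation": [0, 0, 0], "claw": 0.2}
    - {"dp": [0, 0, 0], "rotation": [0, 0, 0], "claw": 0.2}

```text
time: 32.5
eef_pos: [0.6375, 0.2117, 0.0479]
eef_rot: [[0.002, 0.157, 0.988], [-0.002, 0.988, -0.157], [-1.0, -0.002, 0.002]]
contact_force: [-0.4, -0.4, -2.8]
opening: 0.544
```

Call:
jog_arm:
  motion:
    - {"dp": [0.002, 0, 0], "rotation": [0, 0, 0], "claw": 0.2}
    - {"dp": [0.001, 0, 0], "rotation": [0, 0, 0], "claw": 0.2}
    - {"dp": [0, 0, 0], "rotation": [0, 0, 0], "claw": 0.2}

```text
time: 32.8
eef_pos: [0.6373, 0.2116, 0.0444]
eef_rot: [[0.001, 0.156, 0.988], [-0.003, 0.988, -0.156], [-1.0, -0.003, 0.002]]
contact_force: [-1.0, 0.7, -1.0]
opening: 0.545
```

Call:
jog_arm:
  motion:
    - {"dp": [0.001, 0, 0], "rotation": [0, 0, 0], "claw": 0.2}
    - {"dp": [0, 0, 0], "rotation": [0, 0, 0], "claw": 0.2}

```text
time: 33.0
eef_pos: [0.6374, 0.2116, 0.0444]
eef_rot: [[0.002, 0.156, 0.988], [-0.003, 0.988, -0.156], [-1.0, -0.003, 0.002]]
contact_force: [-3.2, -0.5, 4.6]
opening: 0.545
```

Call:
jog_arm:
  motion:
    - {"dp": [0.001, 0, 0], "rotation": [0, 0, 0], "claw": 0.2}
    - {"dp": [0, 0, 0], "rotation": [0, 0, 0], "claw": 0.2}

```text
time: 33.2
eef_pos: [0.6374, 0.2116, 0.0444]
eef_rot: [[0.002, 0.156, 0.988], [-0.003, 0.988, -0.156], [-1.0, -0.003, 0.002]]
contact_force: [-4.8, -0.6, 8.1]
opening: 0.546
```

Call:
jog_arm:
  motion:
    - {"dp": [-0.002, 0, 0], "rotation": [0, 0, 0], "claw": 0.2}
    - {"dp": [0, 0, 0], "rotation": [0, 0, 0], "claw": 0.75}
    - {"dp": [0, 0, 0], "rotation": [0, 0, 0], "claw": 0.75}
    - {"dp": [0, 0, 0], "rotation": [0, 0, 0], "claw": 0.75}
    - {"dp": [0, 0, 0], "rotation": [0, 0, 0], "claw": 0.75}

```text
time: 33.7
eef_pos: [0.6376, 0.2117, 0.0443]
eef_rot: [[0.002, 0.156, 0.988], [-0.003, 0.988, -0.156], [-1.0, -0.002, 0.002]]
contact_force: [-0.2, -0.4, 0.3]
opening: 0.736
```

Call:
jog_arm:
  motion:
    - {"dp": [-0.02, 0, 0], "rotation": [0, 0, 0], "claw": 0.75}
    - {"dp": [-0.045, 0, 0], "rotation": [0, 0, 0], "claw": 0.7}
    - {"dp": [-0.045, 0, 0], "rotation": [0, 0, 0], "claw": 0.6}
    - {"dp": [-0.045, 0, 0], "rotation": [0, 0, 0], "claw": 0.5}
    - {"dp": [0, 0, 0], "rotation": [0, 0, 0], "claw": 0.5}

```text
time: 34.2
eef_pos: [0.6411, 0.2134, 0.2083]
eef_rot: [[0.016, 0.155, 0.988], [0.003, 0.988, -0.155], [-1.0, 0.006, 0.016]]
contact_force: [0.2, -0.6, -0.6]
opening: 0.536
```

Call:
jog_arm:
  motion:
    - {"dp": [0, 0, 0], "rotation": [0, 0, 0], "claw": 0.5}
    - {"dp": [0, 0, 0], "rotation": [0, 0, 0], "claw": 0.5}

```text
time: 34.4
eef_pos: [0.6364, 0.2118, 0.198]
eef_rot: [[-0.001, 0.157, 0.988], [-0.004, 0.988, -0.157], [-1.0, -0.004, -0.0]]
contact_force: [-0.6, -0.8, -1.2]
opening: 0.507
```

```bash
python3 - <<'E'
from m import *
s=ctrl.sense();print(s['time'],s['eef_pos'],s['opening'])
shot('scene');shot('top','t3.png')
for c in ('scene','top'):
  for l in ('can_blue','can_green','can_red','post','lid'): print(c,l,[(np.round(r['centre'],3),round(r['p'],2)) for r in ctrl.tip_of(c,l)][:3])
plan([(.554,-.204,.17,-9,.5)])
E
```

```text
34.4 [0.6364 0.2118 0.198 ] 0.5070759588162267
scene can_blue [(array([0.637, 0.211, 0.005]), 0.56)]
scene can_green [(array([0.549, 0.226, 0.007]), 0.77)]
scene can_red [(array([0.544, 0.142, 0.002]), 0.86)]
scene post [(array([0.545, 0.144, 0.005]), 0.62), (array([0.522, 0.063, 0.006]), 0.52)]
scene lid [(array([ 0.549, -0.202,  0.   ]), 0.96), (array([ 0.607, -0.079,  0.   ]), 0.89), (array([ 0.651, -0.183, -0.002]), 0.56)]
top can_blue [(array([0.641, 0.21 , 0.003]), 0.6)]
top can_green [(array([0.55 , 0.229, 0.011]), 0.82)]
top can_red [(array([0.537, 0.142, 0.006]), 0.55)]
top post [(array([0.526, 0.066, 0.008]), 0.63)]
top lid [(array([ 0.607, -0.079,  0.001]), 0.95), (array([ 0.553, -0.205,  0.   ]), 0.94), (array([ 0.655, -0.185,  0.002]), 0.86)]
[{"dp":[0.003,-0.047,-0.002],"rotation":[0.0,0.0,0.0],"claw":0.5},{"dp":[0.003,-0.047,-0.002],"rotation":[0.0,0.0,0.0],"claw":0.5},{"dp":[0.003,-0.047,-0.002],"rotation":[0.0,0.0,0.0],"claw":0.5},{"dp":[0.004,-0.047,-0.002],"rotation":[0.0,0.0,0.0],"claw":0.5},{"dp":[0.003,-0.047,-0.002],"rotation":[0.0,0.0,0.0],"claw":0.5}]
[{"dp":[0.004,-0.047,-0.002],"rotation":[0.0,0.0,0.0],"claw":0.5},{"dp":[0.003,-0.047,-0.002],"rotation":[0.0,0.0,0.0],"claw":0.5},{"dp":[0.004,-0.047,-0.002],"rotation":[0.0,0.0,0.0],"claw":0.5},{"dp":[0.003,-0.048,-0.001],"rotation":[0.0,0.0,0.0],"claw":0.5}]
```

Blue reads about 87 mm behind green, within limits. Now the white lid.

Call:
jog_arm:
  motion:
    - {"dp": [0.003, -0.047, -0.002], "rotation": [0, 0, 0], "claw": 0.5}
    - {"dp": [0.003, -0.047, -0.002], "rotation": [0, 0, 0], "claw": 0.5}
    - {"dp": [0.003, -0.047, -0.002], "rotation": [0, 0, 0], "claw": 0.5}
    - {"dp": [0.004, -0.047, -0.002], "rotation": [0, 0, 0], "claw": 0.5}
    - {"dp": [0.003, -0.047, -0.002], "rotation": [0, 0, 0], "claw": 0.5}

```text
time: 35.5
eef_pos: [0.5899, -0.0202, 0.1841]
eef_rot: [[0.002, 0.156, 0.988], [-0.003, 0.988, -0.156], [-1.0, -0.002, 0.002]]
contact_force: [1.7, -0.3, 0.4]
opening: 0.499
```

Call:
jog_arm:
  motion:
    - {"dp": [0.004, -0.047, -0.002], "rotation": [0, 0, 0], "claw": 0.5}
    - {"dp": [0.003, -0.047, -0.002], "rotation": [0, 0, 0], "claw": 0.5}
    - {"dp": [0.004, -0.047, -0.002], "rotation": [0, 0, 0], "claw": 0.5}
    - {"dp": [0.003, -0.048, -0.001], "rotation": [0, 0, 0], "claw": 0.5}
    - {"dp": [0, 0, 0], "rotation": [0, 0, 0], "claw": 0.5}

```text
time: 36.0
eef_pos: [0.5523, -0.2088, 0.17]
eef_rot: [[0.0, 0.163, 0.987], [-0.003, 0.987, -0.163], [-1.0, -0.003, 0.001]]
contact_force: [0.4, 0.1, 0.1]
opening: 0.502
```

Call:
jog_arm:
  motion:
    - {"dp": [0, 0, 0], "rotation": [0, 0, 0], "claw": 0.5}
    - {"dp": [0, 0, 0], "rotation": [0, 0, 0], "claw": 0.5}

```text
time: 36.2
eef_pos: [0.5543, -0.2036, 0.1706]
eef_rot: [[0.002, 0.156, 0.988], [-0.003, 0.988, -0.156], [-1.0, -0.002, 0.002]]
contact_force: [-0.5, -0.2, -0.1]
opening: 0.498
```

```bash
python3 - <<'E'
from m import *
s=ctrl.sense();print(s['time'],s['eef_pos'],s['eef_rot'],s['opening'])
im=shot('wrist','w10.png')
print([(np.round(r['centre'],3),round(r['p'],2)) for r in ctrl.tip_of('wrist','lid')][:4])
p=(.554,-.204);print('proj tip,base',proj('wrist',[*p,.048]),proj('wrist',[*p,.006]))
E
```

```text
36.2 [ 0.5543 -0.2036  0.1706] [[ 0.002   0.1559  0.9878]
 [-0.0026  0.9878 -0.1559]
 [-1.     -0.0023  0.0024]] 0.49839200171832676
[(array([ 0.557, -0.208,  0.002]), 0.98), (array([ 0.606, -0.082, -0.004]), 0.88), (array([ 0.653, -0.18 , -0.001]), 0.6)]
proj tip,base [251.9715 190.3783] [252.1944 178.5571]
```

View pics/w10.png

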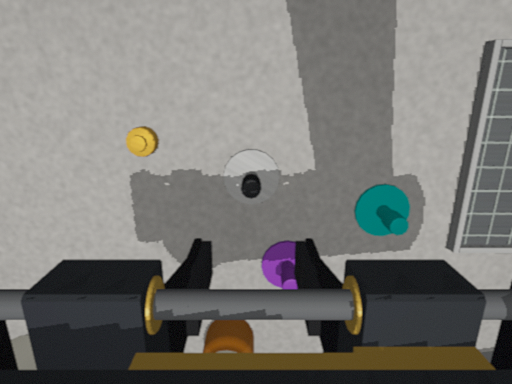

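The white lid sits at (251,177) with its grip tip at (251,190), matching the projection of (0.554, -0.204). Descending to grip it.

Call:
jog_arm:
  motion:
    - {"dp": [0.045, 0, 0], "rotation": [0, 0, 0], "claw": 0.5}
    - {"dp": [0.045, 0, 0], "rotation": [0, 0, 0], "claw": 0.5}
    - {"dp": [0.035, 0, 0], "rotation": [0, 0, 0], "claw": 0.5}
    - {"dp": [0.018, 0, 0], "rotation": [0, 0, 0], "claw": 0.5}
    - {"dp": [0.008, 0, 0], "rotation": [0, 0, 0], "claw": 0.5}

```text
time: 36.8
eef_pos: [0.5535, -0.2031, 0.0172]
eef_rot: [[-0.002, 0.155, 0.988], [-0.002, 0.988, -0.155], [-1.0, -0.003, -0.002]]
contact_force: [0.6, -0.9, -0.5]
opening: 0.503
```

Call:
jog_arm:
  motion:
    - {"dp": [0, 0, 0], "rotation": [0, 0, 0], "claw": 0.5}
    - {"dp": [0, 0, 0], "rotation": [0, 0, 0], "claw": 0.1}
    - {"dp": [0, 0, 0], "rotation": [0, 0, 0], "claw": 0.1}
    - {"dp": [0, 0, 0], "rotation": [0, 0, 0], "claw": 0.1}
    - {"dp": [0, 0, 0], "rotation": [0, 0, 0], "claw": 0.1}
  grip_force: 25

```text
time: 37.3
eef_pos: [0.5547, -0.2047, 0.0204]
eef_rot: [[0.003, 0.156, 0.988], [-0.003, 0.988, -0.156], [-1.0, -0.002, 0.004]]
contact_force: [-1.1, -1.9, 1.0]
opening: 0.226
```

Call:
jog_arm:
  motion:
    - {"dp": [0, 0, 0], "rotation": [0, 0, 0], "claw": 0.1}
    - {"dp": [0, 0, 0], "rotation": [0, 0, 0], "claw": 0.1}
    - {"dp": [0, 0, 0], "rotation": [0, 0, 0], "claw": 0.1}

```text
time: 37.6
eef_pos: [0.5547, -0.2048, 0.0203]
eef_rot: [[0.003, 0.156, 0.988], [-0.003, 0.988, -0.156], [-1.0, -0.003, 0.003]]
contact_force: [-1.1, 0.2, 6.4]
opening: 0.2
```

Call:
jog_arm:
  motion:
    - {"dp": [-0.01, 0, 0], "rotation": [0, 0, 0], "claw": 0.1}
    - {"dp": [-0.035, 0, 0], "rotation": [0, 0, 0], "claw": 0.1}
    - {"dp": [-0.045, 0, 0], "rotation": [0, 0, 0], "claw": 0.1}
    - {"dp": [-0.045, 0, 0], "rotation": [0, 0, 0], "claw": 0.1}
    - {"dp": [-0.045, 0, 0], "rotation": [0, 0, 0], "claw": 0.1}

```text
time: 38.1
eef_pos: [0.5533, -0.2039, 0.2011]
eef_rot: [[0.001, 0.157, 0.988], [-0.002, 0.988, -0.157], [-1.0, -0.002, 0.001]]
contact_force: [0.9, -0.1, -0.9]
opening: 0.197
```

Call:
jog_arm:
  motion:
    - {"dp": [0, 0, 0], "rotation": [0, 0, 0], "claw": 0.1}
    - {"dp": [0, 0, 0], "rotation": [0, 0, 0], "claw": 0.1}
    - {"dp": [0, 0, 0], "rotation": [0, 0, 0], "claw": 0.1}

```text
time: 38.4
eef_pos: [0.5529, -0.2038, 0.1979]
eef_rot: [[-0.001, 0.157, 0.988], [-0.002, 0.988, -0.157], [-1.0, -0.002, -0.001]]
contact_force: [-0.1, -0.7, -2.4]
opening: 0.2
```

```bash
python3 - <<'E'
from m import *
s=ctrl.sense();print(s['time'],s['eef_pos'],s['opening'])
shot('scene')
print([(np.round(r['centre'],3),round(r['p'],2)) for r in ctrl.tip_of('scene','lid')][:4])
plan([(0.637,.211,.19,-9,.1)])
E
```

```text
38.4 [ 0.5529 -0.2038  0.1979] 0.19970434436701162
[(array([ 0.605, -0.08 ,  0.   ]), 0.91), (array([ 0.649, -0.183, -0.002]), 0.68), (array([ 0.547, -0.202,  0.179]), 0.56)]
[{"dp":[0.001,0.047,0.002],"rotation":[0.0,0.0,0.0],"claw":0.1},{"dp":[0.001,0.047,0.002],"rotation":[0.0,0.0,0.0],"claw":0.1},{"dp":[0.001,0.047,0.002],"rotation":[0.0,0.0,0.0],"claw":0.1},{"dp":[0.001,0.047,0.002],"rotation":[0.0,0.0,0.0],"claw":0.1},{"dp":[0.0,0.047,0.002],"rotation":[0.0,0.0,0.0],"claw":0.1}]
[{"dp":[0.001,0.047,0.002],"rotation":[0.0,0.0,0.0],"claw":0.1},{"dp":[0.0,0.047,0.002],"rotation":[0.0,0.0,0.0],"claw":0.1},{"dp":[0.001,0.047,0.002],"rotation":[0.0,0.0,0.0],"claw":0.1},{"dp":[0.0,0.047,0.002],"rotation":[0.0,0.0,0.0],"claw":0.1}]
```

Call:
jog_arm:
  motion:
    - {"dp": [0, 0.047, 0.002], "rotation": [0, 0, 0], "claw": 0.1}
    - {"dp": [0, 0.047, 0.002], "rotation": [0, 0, 0], "claw": 0.1}
    - {"dp": [0, 0.047, 0.002], "rotation": [0, 0, 0], "claw": 0.1}
    - {"dp": [0, 0.047, 0.002], "rotation": [0, 0, 0], "claw": 0.1}
    - {"dp": [0, 0.047, 0.002], "rotation": [0, 0, 0], "claw": 0.1}

```text
time: 39.0
eef_pos: [0.6002, 0.0281, 0.1974]
eef_rot: [[-0.001, 0.157, 0.988], [-0.004, 0.988, -0.157], [-1.0, -0.004, -0.001]]
contact_force: [0.5, -0.3, -0.8]
opening: 0.196
```

Call:
jog_arm:
  motion:
    - {"dp": [0, 0.047, 0.002], "rotation": [0, 0, 0], "claw": 0.1}
    - {"dp": [0, 0.047, 0.002], "rotation": [0, 0, 0], "claw": 0.1}
    - {"dp": [0, 0.047, 0.002], "rotation": [0, 0, 0], "claw": 0.1}
    - {"dp": [0, 0.047, 0.002], "rotation": [0, 0, 0], "claw": 0.1}
    - {"dp": [0, 0, 0], "rotation": [0, 0, 0], "claw": 0.1}

```text
time: 39.5
eef_pos: [0.6381, 0.2161, 0.1955]
eef_rot: [[-0.001, 0.151, 0.989], [-0.003, 0.989, -0.151], [-1.0, -0.003, -0.0]]
contact_force: [-0.5, -0.9, -1.5]
opening: 0.197
```

Call:
jog_arm:
  motion:
    - {"dp": [0, 0, 0], "rotation": [0, 0, 0], "claw": 0.1}
    - {"dp": [0, 0, 0], "rotation": [0, 0, 0], "claw": 0.1}

```text
time: 39.7
eef_pos: [0.6375, 0.2099, 0.1972]
eef_rot: [[-0.001, 0.157, 0.988], [-0.004, 0.988, -0.157], [-1.0, -0.004, -0.0]]
contact_force: [0.2, 0.3, -0.4]
opening: 0.198
```

```bash
python3 - <<'E'
from m import *
s=ctrl.sense();print(s['time'],s['eef_pos'],s['eef_rot'],s['opening'])
im=shot('wrist','w11.png');shot('top');shot('scene','s11.png')
for c in ('wrist','top','scene'):
  for l in ('lid','can_blue'): print(c,l,[(np.round(r['centre'],3),round(r['p'],2)) for r in ctrl.tip_of(c,l)][:3])
p=s['eef_pos'];print('expected lid centre px',proj('wrist',[p[0],p[1],p[2]-.014]),'blue top px if .637,.211',proj('wrist',[.637,.211,.081]))
E
```

```text
39.7 [0.6375 0.2099 0.1972] [[-0.0007  0.1571  0.9876]
 [-0.0041  0.9876 -0.1571]
 [-1.     -0.0042 -0.0001]] 0.19788465967393773
wrist lid [(array([0.638, 0.208, 0.177]), 0.92)]
wrist can_blue [(array([0.64 , 0.212, 0.003]), 0.9)]
top lid [(array([0.638, 0.211, 0.177]), 0.89), (array([ 0.653, -0.186, -0.   ]), 0.89), (array([ 0.611, -0.078, -0.002]), 0.85)]
top can_blue [(array([0.636, 0.213, 0.004]), 0.83)]
scene lid [(array([ 0.607, -0.082,  0.001]), 0.8), (array([ 0.649, -0.186, -0.004]), 0.59)]
scene can_blue []
expected lid centre px [251.8647 242.6097] blue top px if .637,.211 [253.6644 191.2367]
```

View pics/w11.png

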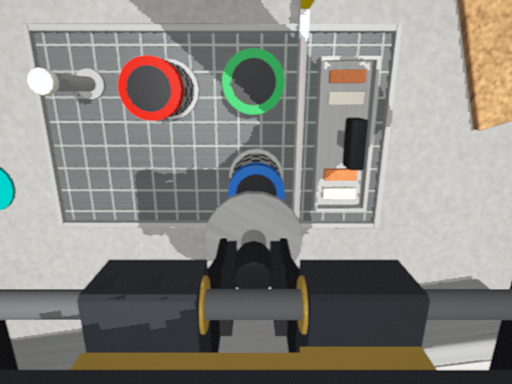

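Held lid: columns 206–302, centre 254. Blue rim: columns 227–286, centre 256.5, so blue is about 2 mm further to tool +y. I'll correct by 2 mm and lower.

Call:
jog_arm:
  motion:
    - {"dp": [0.03, 0.002, 0.001], "rotation": [0, 0, 0], "claw": 0.1}
    - {"dp": [0.03, 0, 0], "rotation": [0, 0, 0], "claw": 0.1}
    - {"dp": [0.02, 0, 0], "rotation": [0, 0, 0], "claw": 0.1}
    - {"dp": [0.006, 0, 0], "rotation": [0, 0, 0], "claw": 0.1}
    - {"dp": [0, 0, 0], "rotation": [0, 0, 0], "claw": 0.1}

```text
time: 40.65
eef_pos: [0.6392, 0.2122, 0.1117]
eef_rot: [[0.0, 0.156, 0.988], [-0.004, 0.988, -0.156], [-1.0, -0.004, 0.001]]
contact_force: [-0.1, -0.1, -0.3]
opening: 0.199
```

Call:
jog_arm:
  motion:
    - {"dp": [0.002, 0, 0], "rotation": [0, 0, 0], "claw": 0.1}
    - {"dp": [0, 0, 0], "rotation": [0, 0, 0], "claw": 0.1}
    - {"dp": [0, 0, 0], "rotation": [0, 0, 0], "claw": 0.1}

```text
time: 40.95
eef_pos: [0.64, 0.2128, 0.1116]
eef_rot: [[0.003, 0.156, 0.988], [-0.002, 0.988, -0.156], [-1.0, -0.001, 0.004]]
contact_force: [0.1, 0.4, -0.5]
opening: 0.197
```

```bash
python3 - <<'E'
from m import *
s=ctrl.sense();print(s['time'],s['eef_pos'],s['contact_force'])
shot('wrist','w12.png')
b=cv2.imread('pics/w12.png')[120:300,160:360]
cv2.imwrite('pics/c12.png',cv2.resize(b,None,fx=3,fy=3,interpolation=2))
E
```

```text
40.95 [0.64   0.2128 0.1116] [ 0.1344  0.4193 -0.4743]
```

View pics/c12.png

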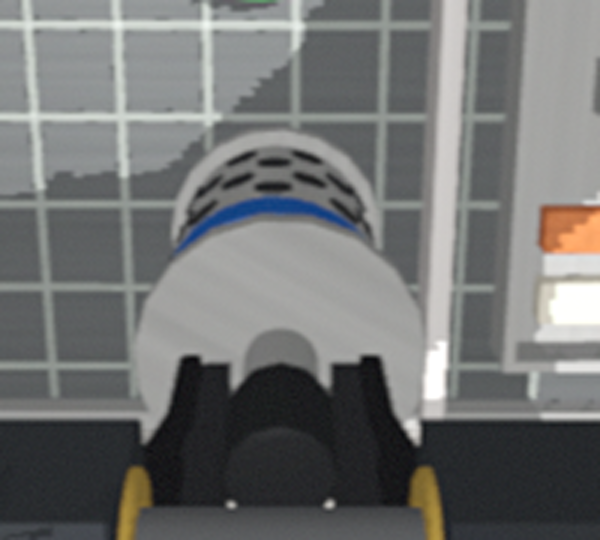

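```bash
python3 - <<'E'
from m import *
s=ctrl.sense();p=s['eef_pos'];ex=np.array([.9877,-.1564])
u=160+280/3
L=ray('wrist',u,120+215/3,p[2]-.020+.006)[:2]+.028*ex
B=ray('wrist',160+278/3,120+197/3,.081)[:2]+.024*ex
F=ray('wrist',160+278.5/3,120+130/3,.014)[:2]+.028*ex
print('tcp',p,'lid',L,'blue rim',B,'blue flange',F)
E
```

```text
tcp [0.6398 0.2127 0.1114] lid [0.6368 0.2134] blue rim [0.634  0.2135] blue flange [0.6385 0.2127]
```

Lid and blue agree within about 3 mm. Lowering to contact.

Call:
jog_arm:
  motion:
    - {"dp": [0.004, 0, 0], "rotation": [0, 0, 0], "claw": 0.1}
    - {"dp": [0.003, 0, -0.001], "rotation": [0, 0, 0], "claw": 0.1}
    - {"dp": [0, 0, 0], "rotation": [0, 0, 0], "claw": 0.1}
    - {"dp": [0, 0, 0], "rotation": [0, 0, 0], "claw": 0.1}

```text
time: 41.4
eef_pos: [0.6383, 0.2125, 0.1032]
eef_rot: [[0.001, 0.156, 0.988], [-0.003, 0.988, -0.156], [-1.0, -0.003, 0.002]]
contact_force: [-0.4, -0.5, -2.1]
opening: 0.196
```

Call:
jog_arm:
  motion:
    - {"dp": [0.002, 0, 0], "rotation": [0, 0, 0], "claw": 0.1}
    - {"dp": [0, 0, 0], "rotation": [0, 0, 0], "claw": 0.1}
    - {"dp": [0, 0, 0], "rotation": [0, 0, 0], "claw": 0.1}

```text
time: 41.7
eef_pos: [0.6385, 0.2127, 0.1014]
eef_rot: [[0.002, 0.156, 0.988], [-0.003, 0.988, -0.156], [-1.0, -0.002, 0.002]]
contact_force: [-0.7, 0.1, -0.8]
opening: 0.194
```

Call:
jog_arm:
  motion:
    - {"dp": [0.001, 0, 0], "rotation": [0, 0, 0], "claw": 0.1}
    - {"dp": [0, 0, 0], "rotation": [0, 0, 0], "claw": 0.1}

```text
time: 41.9
eef_pos: [0.6387, 0.2127, 0.1014]
eef_rot: [[0.002, 0.156, 0.988], [-0.003, 0.988, -0.156], [-1.0, -0.002, 0.003]]
contact_force: [-2.1, -0.0, 4.6]
opening: 0.198
```

Contact. Release and rise.

Call:
jog_arm:
  motion:
    - {"dp": [-0.001, 0, 0], "rotation": [0, 0, 0], "claw": 0.1}
    - {"dp": [0, 0, 0], "rotation": [0, 0, 0], "claw": 0.4}
    - {"dp": [0, 0, 0], "rotation": [0, 0, 0], "claw": 0.4}
    - {"dp": [0, 0, 0], "rotation": [0, 0, 0], "claw": 0.4}
    - {"dp": [0, 0, 0], "rotation": [0, 0, 0], "claw": 0.4}

```text
time: 42.4
eef_pos: [0.6384, 0.2126, 0.1012]
eef_rot: [[0.001, 0.157, 0.988], [-0.003, 0.988, -0.157], [-1.0, -0.003, 0.002]]
contact_force: [-0.3, -0.3, -0.3]
opening: 0.391
```

Call:
jog_arm:
  motion:
    - {"dp": [-0.02, 0, 0], "rotation": [0, 0, 0], "claw": 0.4}
    - {"dp": [-0.04, 0, 0], "rotation": [0, 0, 0], "claw": 0.4}
    - {"dp": [-0.045, 0, 0], "rotation": [0, 0, 0], "claw": 0.4}
    - {"dp": [-0.045, 0, 0], "rotation": [0, 0, 0], "claw": 0.4}
    - {"dp": [0, 0, 0], "rotation": [0, 0, 0], "claw": 0.4}

```text
time: 42.9
eef_pos: [0.6416, 0.214, 0.2603]
eef_rot: [[0.016, 0.156, 0.988], [0.003, 0.988, -0.156], [-1.0, 0.005, 0.016]]
contact_force: [-0.8, 0.7, 1.4]
opening: 0.4
```

Call:
jog_arm:
  motion:
    - {"dp": [0, 0, 0], "rotation": [0, 0, 0], "claw": 0.4}
    - {"dp": [0, 0, -0.04], "rotation": [0, 0, 0], "claw": 0.4}
    - {"dp": [0, 0, -0.04], "rotation": [0, 0, 0], "claw": 0.4}
    - {"dp": [0, 0, 0], "rotation": [0, 0, 0], "claw": 0.4}
    - {"dp": [0, 0, 0], "rotation": [0, 0, 0], "claw": 0.4}

```text
time: 43.4
eef_pos: [0.5584, 0.2255, 0.2504]
eef_rot: [[0.0, 0.155, 0.988], [-0.004, 0.988, -0.155], [-1.0, -0.004, 0.001]]
contact_force: [0.2, 0.4, 0.1]
opening: 0.4
```

```bash
python3 - <<'E'
from m import *
s=ctrl.sense();print(s['time'],s['eef_pos'],s['contact_force'])
shot('wrist','w13.png');shot('scene','s13.png')
ex=np.array([.9877,-.1564]);ey=np.array([.1564,.9877]);R=np.c_[ex,ey];o=np.array([.5893,.1779])
for c in ('wrist','scene'):
  for l in ('lid','can_blue','can_green','can_red','post','boat','divider_tab'):
    print(c,l,[(np.round(r['centre'],3),'tray',np.round(R.T@(np.array(r['centre'][:2])-o),3),round(r['p'],2)) for r in ctrl.tip_of(c,l)][:3 if l=='lid' else 1])
a=cv2.imread('pics/s13.png')[120:290,250:470];b=cv2.imread('pics/w13.png')
cv2.imwrite('pics/c13.png',np.hstack([cv2.resize(a,None,fx=1.8,fy=1.8,interpolation=2)[:306],cv2.resize(b,(400,306))]))
E
```

```text
43.4 [0.5584 0.2255 0.2504] [0.1708 0.4043 0.1466]
wrist lid [(array([ 0.607, -0.078,  0.   ]), 'tray', array([ 0.057, -0.25 ]), 0.58)]
wrist can_blue [(array([0.636, 0.215, 0.004]), 'tray', array([0.04 , 0.044]), 0.72)]
wrist can_green [(array([0.553, 0.224, 0.003]), 'tray', array([-0.043,  0.04 ]), 0.55)]
wrist can_red [(array([0.539, 0.142, 0.004]), 'tray', array([-0.044, -0.044]), 0.92)]
wrist post [(array([0.521, 0.068, 0.004]), 'tray', array([-0.05 , -0.119]), 0.71)]
wrist boat [(array([0.609, 0.306, 0.004]), 'tray', array([-0.001,  0.129]), 0.89)]
wrist divider_tab [(array([0.479, 0.279, 0.05 ]), 'tray', array([-0.124,  0.083]), 0.92)]
scene lid [(array([ 0.646, -0.184, -0.002]), 'tray', array([ 0.113, -0.349]), 0.85), (array([0.633, 0.214, 0.08 ]), 'tray', array([0.038, 0.042]), 0.69), (array([ 0.5  , -0.3  ,  0.004]), 'tray', array([-0.014, -0.486]), 0.53)]
scene can_blue [(array([0.638, 0.211, 0.007]), 'tray', array([0.043, 0.04 ]), 0.69)]
scene can_green [(array([0.549, 0.222, 0.008]), 'tray', array([-0.047,  0.037]), 0.74)]
scene can_red [(array([0.54 , 0.142, 0.003]), 'tray', array([-0.043, -0.044]), 0.97)]
scene post [(array([0.522, 0.062, 0.004]), 'tray', array([-0.048, -0.125]), 0.55)]
scene boat [(array([0.611, 0.309, 0.008]), 'tray', array([0.001, 0.132]), 0.69)]
scene divider_tab [(array([0.482, 0.28 , 0.047]), 'tray', array([-0.122,  0.085]), 0.81)]
```

View pics/c13.png

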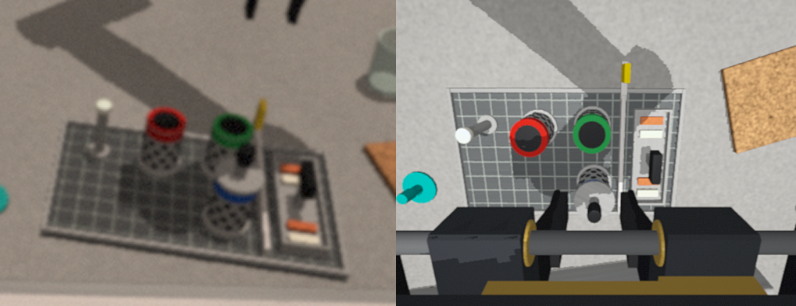

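The final view shows red midway, the lid flat on blue behind green, the boat flat in the left bay and the divider at its stop. Handing in.

```bash
python3 -c "
from rig import ctrl
print(ctrl.sign_off())"
```

```text
the job is handed in; nothing more can be done
None
```

The oven tray is set out in the order you gave, and I handed it in at about 43 s of the 134 s allowed. `sign_off` gives no verdict, so what follows rests on my own checks.

| Item | Target | Last reading |
|---|---|---|
| Divider | At its right stop | Ran into the hard stop at about 21 N; tab later read at tray y 83–85 mm (83 is the stop) |
| Boat | Left bay, 128 mm left of the tray origin, front to back | Tray x within 1 mm, y 129–132 mm; flat and parallel in the pictures |
| Red canister | Midway between post and green | About 4 mm off the post–green line, about 78 mm from the post and 83 mm from green |
| Blue canister | 85 mm behind green | About 89 mm behind the post line (limit 98), about 163 mm to the post's left |
| Lid | Centred on blue | Within about 3 mm before release; it read within 6 mm afterwards, and sits flat |

- **Undisturbed:** The green canister's readings match the start to within the camera scatter of about 4 mm. The brass weight's latest reading (0.500, -0.300) also matches its start.
- **Slip:** The red canister slid about 15 mm in the fingers at pick-up because I lifted before the grip had closed. It still went down upright.
- **Disagreement:** Camera readings of the same item differed by 3–6 mm. Blue's distance behind the others has the smallest margin I know of, roughly 9 mm.

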